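Build up a tongue-cutting tool set on the spindle arbor

TASK

Make up the tongue-cutting set on the arbor of the set-up stand, from the bottom up: the thick spacer first (it sets the height), then the large cutter, the thin spacer (the tongue's thickness), the small cutter, and last the clamping collar on the arbor's nose, every piece lying flat and fully home on the one below. Lower the pieces down the arbor rather than letting them drop, since carbide chips easily, and do not shift the tape measure or the hex key. Finish with everything let go.

Things in the scene. Friction and masses are not known exactly. Their poses are not given: they have to be found in the camera images.
- stand: Set-up stand, fixed: grey foot plate 96 x 96 x 16 mm with four cap screws, on it a round steel shoulder (50 mm across, flat face 30 mm above the table). From it stands the arbor: 28 mm across up to 42 mm above that face, a cone to 20 mm across at 48 mm, then the dark nose, 20 mm across, with a chamfered tip 62 mm above the face. Origin: on the arbor's axis at table height; z up along it.
- thick_spacer: Plain turned steel spacer ring, 50 mm outside, 33 mm bore, 18 mm thick, lying flat. Origin: centre of its underside, on the bore axis; z is the axis, up as it lies.
- thin_spacer: Plain turned steel spacer ring, 50 mm outside, 33 mm bore, only 10 mm thick, lying flat. Origin: centre of its underside, on the bore axis; z is the axis, up as it lies.
- large_cutter: The larger of two two-wing cutter heads, steel, 12 mm thick, flat: round hub 54 mm outside with a 33 mm bore and two wings, one on either side, up to 22 mm wide, 104 mm from tip to tip. The wings lie along its x and -x; the hub is free to be gripped along its y. Origin: centre of its underside, on the bore axis; z is the axis, up as it lies.
- small_cutter: The smaller two-wing cutter head, steel, 12 mm thick, flat: the same hub (54 mm outside, 33 mm bore) with two short wings, one on either side, up to 22 mm wide, 80 mm from tip to tip. The wings lie along its x and -x; the hub is free to be gripped along its y. Origin: centre of its underside, on the bore axis; z is the axis, up as it lies.
- clamp_collar: Steel clamping collar with a dark knurled rim, 42 mm outside, 20 mm tall, with a narrower bore of 25 mm that fits only the arbor's nose. Origin: centre of its underside, on the bore axis; z is the axis, up as it lies.
- tape_measure: Bystander, loose: yellow pocket tape measure standing on edge, 35 x 93 x 66 mm high. Origin: under its middle.
- hex_key: Bystander, loose: grey L-shaped hex key lying flat, 40 x 105 x 9 mm. Origin: under the middle of its outline.

How it is judged:
By the outcome, as a careful person would: the job done as asked, in the order asked, and still so for the second after the job is handed in, with the robot touching nothing.
It also fails if it takes over 128 s, if anything falls off the work surface, if the arm or the gripper's body presses on something with over 40 N, if the wrist force passes 120 N, or if a joint passes its speed limit or range.

ROBOT

A 7-joint arm with a two-finger parallel gripper is mounted at the origin on the work surface; the furniture and walls round the work are solid. World frame = base frame: x ahead of the robot, y to its left, z up, the work surface at z = 0. Lengths are in mm, angles in rad, forces in N, time in s.
With the tool pointing down it reaches from about 400 to 875 mm from the base axis. Payload 4.4 kg.
Tool frame: the origin (TCP) lies midway between the tips of the shut fingers; the grasp point (between the pads) lies 19 mm behind it; x points along the fingers, z is the direction in which the jaws open and shut, and the axes are right-handed (so a half turn about x gives the same grasp; the last joint's range is limited). The gripper opens to 85 mm and grips with 20 to 120 N. Pads are 22 mm wide; open, the fingers measure 114 mm over their backs; the gripper's body (76 mm by 85 mm) begins 54 mm behind the grasp point. The pads swing forward as they close: fully open they stand 13 mm farther back than shut.
Start: joints at [1.141, 0.628, 0.038, 1.517, -0.027, 0.996, -0.02], TCP at [231.316, -607.462, 231.313] pointing down, gripper open.
Joint ranges: [-3.06, 3.06], [-0.37, 2.12], [-1.25, 1.32], [0.18, 2.47], [-1.1, 4.24], [0.23, 1.98], [-2.94, 2.94]. Speed limits (rad/s): [2.57, 2.57, 3.14, 3.14, 3.14, 3.14, 3.14].

INTERFACE

Orientations are given as [roll, pitch, yaw] about the fixed x, y, z axes, in that order (R = Rz(yaw) Ry(pitch) Rx(roll)).
In Python, from cell import ctrl gives the robot as it stands. The module is installed in compiled form; this text tells all that it offers.
- The arm moves only by the tool servo_tool, never from a script. Its argument "rows" is a list of rows, each an object of numbers: "dx", "dy", "dz": the shift along the tool's x, y, z in units of 750 mm (1.0 is 750 mm); "wx", "wy", "wz": the turn, a rotation vector about the tool's x, y, z in units of 6 degrees (1.0 is 6 degrees); "fingers": the closure, from 0 (fully open) to 1 (shut). In form: [{"dx": .., "dy": .., "dz": .., "wx": .., "wy": .., "wz": .., "fingers": ..}, ...]. A call has 1 to 5 rows; each row shifts and turns the commanded pose from where the row before left it, along the tool's axes as they then stand; what a row does not reach is not made up. A row lasts 1/8 s, in which the tool goes at most 62.5 mm and 10.7 degrees, less where a joint would pass 70% of its speed; a pose out of reach is approached as far as the arm can. A call with a number of a shift or a turn outside -1 to 1 is refused whole. A call with a gripper value outside its range is refused whole. The fingers move at their own pace and stop on an object; the grip force is fixed at half the most. Time passes only in rows, so rows that do not move let the fingers close. It gives the time, the measured TCP pose, the force and the opening at its end, in the units of the state.
- ctrl.read_state(): the state, without advancing time (a new reading comes with each control period).
- ctrl.get_image(name): name is "scene" or "top"; returns the picture (420x560x3 uint8, red, green, blue); there is no depth.
- ctrl.camera_info(name): a dict with "fovy" (degrees; the focal length in pixels is half the picture's height over the tangent of half this angle, whatever the lens; pixels are square), "cx", "cy" (the principal point, pixels), "R" (3x3) and "t" (3): a world point X has camera coordinates R X + t. Camera axes: x right, y down, z forward; pixel columns grow to the right and rows downward; lengths in mm; the calibration is good to about 2 mm. A picture is of the moment at which its call begins. camera_info takes no time and is no camera call.
- ctrl.finish_job(): hands the job in, once; it reports no verdict.
Trained networks look in the newest picture that a camera, given by its name, has taken for a name from the list of things; names that differ only in an ending like _2 or _b are one class to them, and where a whole thing is asked for, a point or a joint stands for the part that bears it (a point fixed in the world has none). Each returns a list of dicts, best first, with "conf" (0 to 1); they miss things now and then, are a little off and sometimes report something else, mostly with a low value. They report only what shows in the picture. A call takes as long as a camera call.
- ctrl.search_frame(label, camera): "extent" ([centre column, centre row, width, height] in pixels, round what is visible of it).
- ctrl.silhouettes(label, camera): "region" (420x560 bool, what is visible of it) and "extent" ([centre column, centre row, width, height] in pixels, round what is visible of it).
- ctrl.mark_of(label, camera): "point" ([column, row] in pixels: a listed point, or the origin of a listed thing).
The state is a dict: "clock": time; "qpos": joint angles; "qd": joint speeds; "tau": joint torques, N m; "eef_pos": TCP position; "tool_rot": TCP orientation; "force": force on the tool from outside, world axes, zero at the start; "torque": the same for the moment, N m; "width": finger opening in mm.
Only numpy, scipy, OpenCV 4.12 (cv2) and the standard library are available. Lean on these libraries where they do the work, as an engineer would, in place of code of your own. Each camera call takes 0.05 s, during which the arm holds its last target.

## Working session

There is one attempt and no reset: what is moved stays moved. The work goes in short steps, Python scripts to look and compute and a tool call to move; the robot and the scene stay as the last step left them, time stands still between calls to the robot, and variables do not carry over. Pictures are saved under pics/ and viewed, and the job is handed in when it is done.

Besides the shell and the picture viewer there is one more tool, called after ">>>" as a command line: name --argument value ..., lists and objects as JSON in quotes. servo_tool: Moves the arm, as the interface text tells. Its arguments: {"type":"object","properties":{"rows":{"type":"array"}},"required":["rows"]}

```bash
mkdir -p pics
python3 - <<'E'
from cell import ctrl
import cv2
print(ctrl.read_state())
for n in ("scene","top"):
    im=ctrl.get_image(n); cv2.imwrite(f"pics/{n}0.png",im[:,:,::-1])
    print(n,ctrl.camera_info(n))
E
```

```text
{'clock': 0.0, 'qpos': array([ 1.14120201,  0.6293151 ,  0.03846043,  1.51841729, -0.02702253,
        0.99632287, -0.01997635]), 'qd': array([-0.00038565,  0.00067914,  0.00091124,  0.00059321,  0.00161997,
       -0.00101946, -0.00029092]), 'tau': array([-4.16367657e-04, -5.63402617e+01,  1.22576639e+00, -1.93449622e+01,
        1.09383330e-02,  1.02893528e-02, -1.08628055e-05]), 'eef_pos': array([ 231.07255298, -606.83641829,  230.39379043]), 'tool_rot': array([-3.13273154,  1.56885213,  1.94344709]), 'force': array([-0.15459486, -0.05955268,  0.02556489]), 'torque': array([0.01959156, 0.03509713, 0.00240092]), 'width': 85.1858168572827}
scene {'fovy': 43.382701461319236, 'cx': 271.6523402778296, 'cy': 213.12991636980883, 'R': array([[-0.56977657, -0.8217841 ,  0.00505459],
       [-0.57662487,  0.39540011, -0.7149563 ],
       [ 0.58554114, -0.41027995, -0.69915087]]), 't': array([ 295.13241634,  317.50655977, 1285.47765058])}
top {'fovy': 44.28198427430297, 'cx': 278.2850561352479, 'cy': 213.03066372279943, 'R': array([[ 0.03035764, -0.99950196,  0.00861634],
       [-0.98210015, -0.03143011, -0.1857187 ],
       [ 0.18589701, -0.00282412, -0.98256518]]), 't': array([  20.5683076 ,  492.41645817, 1226.88929813])}
```

View pics/scene0.png

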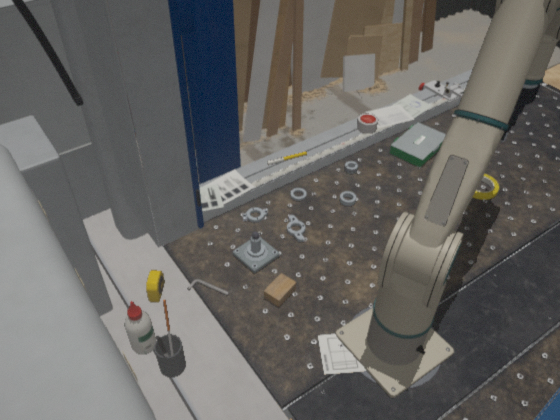

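View pics/top0.png

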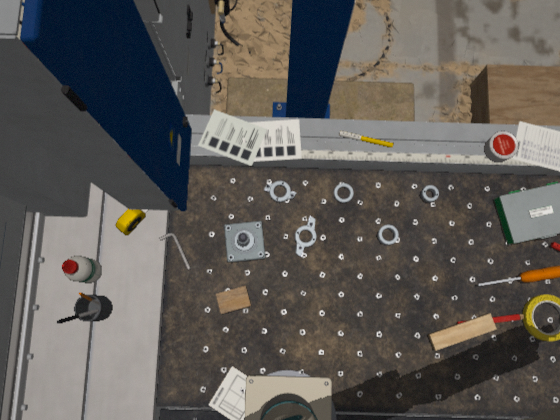

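```bash
cat > h.py <<'E'
import numpy as np, cv2
from cell import ctrl
def cam(n):
    c=ctrl.camera_info(n); f=210/np.tan(np.radians(c["fovy"]/2)); return f,c["cx"],c["cy"],np.array(c["R"]),np.array(c["t"])
def proj(n,X):
    f,cx,cy,R,t=cam(n); p=np.atleast_2d(X)@R.T+t; return np.c_[cx+f*p[:,0]/p[:,2],cy+f*p[:,1]/p[:,2]]
def unproj(n,uv,z):
    f,cx,cy,R,t=cam(n); uv=np.atleast_2d(uv).astype(float)
    d=np.c_[(uv[:,0]-cx)/f,(uv[:,1]-cy)/f,np.ones(len(uv))]@R; c=-R.T@t
    return c+d*((z-c[2])/d[:,2])[:,None]
def save(n,name,box=None,s=1):
    im=ctrl.get_image(n)[:,:,::-1]
    if box: x0,y0,x1,y1=box; im=im[y0:y1,x0:x1]
    im=cv2.resize(im,None,fx=s,fy=s,interpolation=cv2.INTER_CUBIC); cv2.imwrite("pics/"+name,im)
E
python3 - <<'E'
from h import *
np.set_printoptions(precision=1,suppress=True)
import pickle
print(proj("top",[[231,-607,231],[0,0,0]]))
D={}
for n in ("top","scene"):
    for l in ["stand","thick_spacer","thin_spacer","large_cutter","small_cutter","clamp_collar"]:
        s=ctrl.silhouettes(l,n); m=ctrl.mark_of(l,n)
        D[n,l]=(s,m)
        print(n,l,[(round(q["conf"],2),np.array(q["extent"]),int(q["region"].sum())) for q in s[:2]],[(round(q["conf"],2),np.array(q["point"]),unproj(n,q["point"],0)[0][:2]) for q in m[:2]])
pickle.dump(D,open("D.pkl","wb"))
for n in("top","scene"):
    cv2.imwrite(f"pics/{n}_raw.png",ctrl.get_image(n)[:,:,::-1])
im=cv2.imread("pics/top_raw.png")[165:270,215:455]; cv2.imwrite("pics/topz.png",cv2.resize(im,None,fx=3.3,fy=3.3,interpolation=cv2.INTER_CUBIC))
im=cv2.imread("pics/scene_raw.png")[150:275,220:370]; cv2.imwrite("pics/scenez.png",cv2.resize(im,None,fx=4.5,fy=4.5,interpolation=cv2.INTER_CUBIC))
E
```

```text
[[592.7 332.5]
 [286.9 420.2]]
top stand [(0.94, array([243.7, 240.5,  41. ,  42.8]), 1512)] [(0.92, array([247., 241.]), array([425.7, 112.7]))]
top thick_spacer [(0.62, array([386.2, 235.1,  18.4,  20.3]), 269)] [(0.5, array([388.4, 233.4]), array([ 456.5, -245.7]))]
top thin_spacer [] [(0.58, array([342. , 192.9]), array([ 558.3, -126.9]))]
top large_cutter [(0.77, array([306. , 237.6,  26.7,  38.5]), 411), (0.26, array([429. , 192.3,  19.3,  12.5]), 198)] [(0.65, array([303.2, 234. ]), array([448.1, -29.1])), (0.25, array([175.1, 252.4]), array([391.2, 292.3]))]
top small_cutter [(0.6, array([280.6, 190.9,  29.5,  26.1]), 362)] [(0.78, array([279.2, 193.4]), array([551.8,  35. ])), (0.6, array([173.2, 253.6]), array([388. , 296.8]))]
top clamp_collar [(0.74, array([430.1, 193.6,  21. ,  16.7]), 199)] [(0.6, array([427.2, 196.1]), array([ 557. , -346.9]))]
scene stand [(0.96, array([254.3, 253.4,  49.2,  42.7]), 1015), (0.18, array([348.8, 167.7,  13. ,  18.6]), 161)] [(0.81, array([251.6, 255.3]), array([432.5, 128. ])), (0.38, array([348.6, 201.4]), array([ 447.4, -243.2]))]
scene thick_spacer [(0.58, array([346.8, 199.6,  14.1,  13.9]), 195)] [(0.69, array([348.1, 201.3]), array([ 448.6, -242.2]))]
scene thin_spacer [] [(0.65, array([298.1, 197.3]), array([ 551.6, -124.5]))]
scene large_cutter [(0.57, array([295.7, 227. ,  16.4,  32. ]), 271)] [(0.49, array([296.1, 228.6]), array([445.4, -37.7]))]
scene small_cutter [] [(0.68, array([256.3, 218.8]), array([546.2,  36.7]))]
scene clamp_collar [(0.71, array([208.8, 287.6,  41. ,  12.3]), 141)] [(0.62, array([353. , 170.1]), array([ 555.3, -355.2]))]
```

View pics/topz.png

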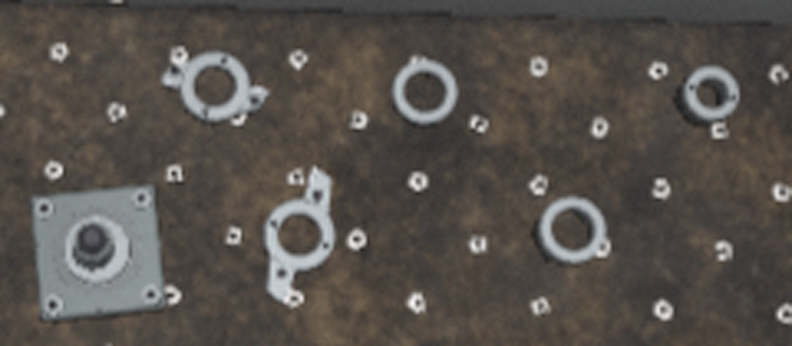

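View pics/scenez.png

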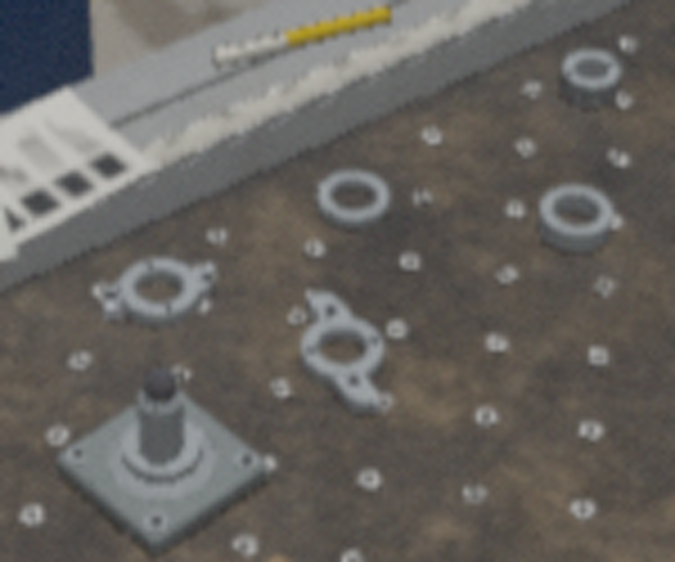

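```bash
cat >> h.py <<'E'
from scipy.optimize import minimize
def samp(n,im,P,z):
    q=proj(n,np.c_[P,np.full(len(P),z)]).astype(np.float32)
    return cv2.remap(im,q[:,0:1],q[:,1:2],cv2.INTER_LINEAR)[:,0]
def ann(r0,r1,k=72):
    a=np.arange(k)*2*np.pi/k; return np.vstack([np.c_[r*np.cos(a),r*np.sin(a)] for r in np.arange(r0,r1+.01,1.)])
def fitring(n,im,c0,z,ri,ro,rng=14,wo=1.,sec=None):
    A=ann(ri+1.5,ro-1.5);B=ann(max(ri-6,2),ri-1.5);O=ann(ro+1.5,ro+5)
    def cost(c): return -(samp(n,im,A+c,z).mean()-.5*samp(n,im,B+c,z).mean()-.5*wo*samp(n,im,O+c,z).mean())
    g=[(cost(np.array(c0)+[i,j]),i,j) for i in np.arange(-rng,rng+.1,2) for j in np.arange(-rng,rng+.1,2)]
    b=min(g); r=minimize(cost,np.array(c0)+b[1:],method="Nelder-Mead",options=dict(initial_simplex=np.array(c0)+b[1:]+np.array([[0,0],[1.5,0],[0,1.5]])))
    return r.x,-r.fun
def grab(n): return cv2.cvtColor(ctrl.get_image(n),cv2.COLOR_RGB2GRAY).astype(np.float32)
E
cat > m1.py <<'E'
from h import *
np.set_printoptions(precision=1,suppress=True)
T={"thick":((456,-245),18,25),"thin":((556,-126),10,25),"large":((446,-33),12,27),"small":((550,36),12,27),"collar":((556,-350),20,21)}
for n in ("top","scene"):
    im=cv2.imread(f"pics/{n}_raw.png",0).astype(np.float32)
    for k,(c,z,ro) in T.items():
        ri=12.5 if k=="collar" else 16.5
        print(n,k,*fitring(n,im,c,z,ri,ro,18), "bore+rim only",*fitring(n,im,c,z,ri,ro,18,wo=0))
    # plate
    g=np.arange(-46,46.1,2.); G=np.array([(x,y) for x in g for y in g if not(x*x+y*y<30**2)])
    e=np.arange(-50,51,2.);O=np.vstack([np.c_[e,np.full(len(e),s)] for s in(-52,52,-50,50)]);O=np.vstack([O,O[:,::-1]])
    I=np.vstack([np.c_[e*.9,np.full(len(e),s)] for s in(-46,46,-44,44)]);I=np.vstack([I,I[:,::-1]])
    def cost(p):
        R=np.array([[np.cos(p[2]),-np.sin(p[2])],[np.sin(p[2]),np.cos(p[2])]])
        f=lambda P:samp(n,im,P@R.T+p[:2],16)
        return -(f(I).mean()-f(O).mean())
    best=min(((cost((x,y,a)),x,y,a) for x in range(410,451,3) for y in range(95,140,3) for a in np.arange(-.78,.78,.05)))
    r=minimize(cost,best[1:],method="Nelder-Mead",options=dict(initial_simplex=np.array(best[1:])+np.array([[0,0,0],[2,0,0],[0,2,0],[0,0,.04]])))
    print(n,"plate",r.x,r.x[2],r.fun)
E
python3 m1.py
```

```text
top thick [ 452.1 -241.2] 97.29397583007812 bore+rim only [ 452.1 -241.3] 138.44659423828125Traceback (most recent call last):
  File "m1.py", line 8, in <module>
    print(n,k,*fitring(n,im,c,z,ri,ro,18), "bore+rim only",*fitring(n,im,c,z,ri,ro,18,wo=0))
               ~~~~~~~^^^^^^^^^^^^^^^^^^^
  File "h.py", line 24, in fitring
    g=[(cost(np.array(c0)+[i,j]),i,j) for i in np.arange(-rng,rng+.1,2) for j in np.arange(-rng,rng+.1,2)]
        ~~~~^^^^^^^^^^^^^^^^^^^^
  File "h.py", line 23, in cost
    def cost(c): return -(samp(n,im,A+c,z).mean()-.5*samp(n,im,B+c,z).mean()-.5*wo*samp(n,im,O+c,z).mean())
                                                     ~~~~^^^^^^^^^^^^
  File "h.py", line 17, in samp
    q=proj(n,np.c_[P,np.full(len(P),z)]).astype(np.float32)
      ~~~~^^^^^^^^^^^^^^^^^^^^^^^^^^^^^^
  File "h.py", line 6, in proj
    f,cx,cy,R,t=cam(n); p=np.atleast_2d(X)@R.T+t; return np.c_[cx+f*p[:,0]/p[:,2],cy+f*p[:,1]/p[:,2]]
                ~~~^^^
  File "h.py", line 4, in cam
    c=ctrl.camera_info(n); f=210/np.tan(np.radians(c["fovy"]/2)); return f,c["cx"],c["cy"],np.array(c["R"]),np.array(c["t"])
ValueError: time passes only in moves, steps and waits
```

```bash
python3 - <<'E'
import re
s=open("h.py").read()
s=s.replace('''    c=ctrl.camera_info(n); f=''','''    c=C[n]; f=''').replace("def cam(n):",'C={n:ctrl.camera_info(n) for n in("top","scene")}\ndef cam(n):')
open("h.py","w").write(s)
E
python3 m1.py; cat > cal.txt </dev/null
```

```text
top thick [ 452.1 -241.2] 97.29397583007812 bore+rim only [ 452.1 -241.3] 138.44659423828125
top thin [ 558.  -128.9] 99.49925994873047 bore+rim only [ 557.9 -128.9] 136.04403686523438
top large [442.3 -33.9] 91.59746551513672 bore+rim only [442.4 -33.9] 141.32504272460938
top small [556.7  34. ] 82.18704223632812 bore+rim only [556.7  34. ] 132.0479736328125
top collar [ 561.6 -348.9] 89.53202819824219 bore+rim only [ 561.4 -349. ] 125.38429260253906
top plate [424.4 119.2   0.1] 0.12200433462361775 -46.73230743408203
scene thick [ 453.6 -242.2] 41.712608337402344 bore+rim only [ 453.4 -242.1] 92.24162292480469
scene thin [ 559.5 -129.9] 45.28486251831055 bore+rim only [ 559.5 -129.9] 93.19036865234375
scene large [444.1 -34.4] 42.65234375 bore+rim only [444.2 -34.4] 96.28246307373047
scene small [558.3  33.3] 41.02836227416992 bore+rim only [558.2  33.3] 95.752197265625
scene collar [ 562.8 -350.1] 37.67036819458008 bore+rim only [ 562.9 -350.2] 85.05244445800781
scene plate [424.6 118.9   0.1] 0.1465317163655535 -29.865615844726562
```

```bash
cat > plan.py <<'E'
from h import *
from scipy.spatial.transform import Rotation as Ro
import json,sys
def Rt(yaw):  # tool x down, tool z (jaw) at world yaw
    x=np.array([0,0,-1.]);z=np.array([np.cos(yaw),np.sin(yaw),0]);y=np.cross(z,x);return np.c_[x,y,z]
def cur():
    s=ctrl.read_state();return s,np.array(s["eef_pos"]),Ro.from_euler("xyz",s["tool_rot"]).as_matrix()
def jawyaw(R): return np.arctan2(R[1,2],R[0,2])
def near(yaw,ref):
    return ref+(yaw-ref+np.pi/2)%np.pi-np.pi/2
def rows(p,R,tp,TR,n=None,vmax=40,wmax=5.5,fing=0.):
    rv=Ro.from_matrix(R.T@TR).as_rotvec(degrees=True)
    n=n or int(max(1,np.ceil(np.linalg.norm(tp-p)/vmax),np.ceil(np.linalg.norm(rv)/wmax)))
    out=[];w=np.round(rv/n/6,3)
    for i in range(n):
        d=np.round(R.T@((tp-p)/(n-i))/750,4)
        out.append(dict(dx=d[0],dy=d[1],dz=d[2],wx=w[0],wy=w[1],wz=w[2],fingers=fing))
        p=p+R@d*750;R=R@Ro.from_rotvec(w*6,degrees=True).as_matrix()
    return out,p,R
def show(o):
    for i in range(0,len(o),5):
        print("["+",".join("{"+",".join(f'"{k}":{float(v):g}' for k,v in r.items() if v or k=="fingers")+"}" for r in o[i:i+5])+"]")
def status():
    s,p,R=cur();print("t",round(s["clock"],2),"tcp",p.round(1),"yaw",round(float(jawyaw(R)),4),"xdown",R[:,0].round(4),"F",np.round(s["force"],1),"w",round(s["width"],1),"q",np.round(s["qpos"],2))
    return p,R
E
python3 - <<'E'
from plan import *
p,R=status()
y=near(np.pi/2,jawyaw(R));print(y)
t=np.array([452.8,-241.7,120.]); o,_,_=rows(p,R,t,Rt(y)); show(o)
im=cv2.imread("pics/top_raw.png",0)
for nm,c in(("large",(443.2,-34.2)),("small",(557.5,33.7))):
    for n,off in(("top",0),("scene",1)):
        im=cv2.imread(f"pics/{n}_raw.png",0).astype(np.float32)
        from h import samp,fitring
        c2,_=fitring(n,im,c,12,16.5,27,6)
        L=36 if nm=="small" else 46
        best=[]
        for a in np.arange(0,180,1.):
            r=np.arange(30,L,1.);P=np.vstack([np.c_[s*r,np.full(len(r),wv)] for s in(1,-1) for wv in(-8,-4,0,4,8)])
            b=np.radians(a);M=np.array([[np.cos(b),-np.sin(b)],[np.sin(b),np.cos(b)]])
            best.append(samp(n,im,P@M.T+c2,12).mean())
        best=np.array(best);k=best.argmax();w=best>best.max()-.3*(best.max()-np.median(best))
        d=((np.arange(180)-k+90)%180-90);print(nm,n,k,k+ (d*w).sum()/w.sum(),best.max())
print(unproj("top",[[344,165],[280,165],[430,165]],0))
E
```

```text
t 1.4 tcp [ 231.3 -607.5  231.3] yaw -1.2071 xdown [ 0.  0. -1.] F [-0.2 -1.  -0.9] w 85.1 q [ 1.14  0.63  0.04  1.52 -0.03  1.   -0.02]
-1.5707963267948963
[{"dx":0.0124,"dy":0.0375,"dz":-0.0292,"wx":0.289,"fingers":0},{"dx":0.0124,"dy":0.0366,"dz":-0.0303,"wx":0.289,"fingers":0},{"dx":0.0124,"dy":0.0356,"dz":-0.0314,"wx":0.289,"fingers":0},{"dx":0.0124,"dy":0.0346,"dz":-0.0325,"wx":0.289,"fingers":0},{"dx":0.0124,"dy":0.0337,"dz":-0.0335,"wx":0.289,"fingers":0}]
[{"dx":0.0123,"dy":0.0326,"dz":-0.0346,"wx":0.289,"fingers":0},{"dx":0.0124,"dy":0.0316,"dz":-0.0355,"wx":0.289,"fingers":0},{"dx":0.0123,"dy":0.0305,"dz":-0.0365,"wx":0.289,"fingers":0},{"dx":0.0124,"dy":0.0293,"dz":-0.0374,"wx":0.289,"fingers":0},{"dx":0.0123,"dy":0.0282,"dz":-0.0382,"wx":0.289,"fingers":0}]
[{"dx":0.0124,"dy":0.027,"dz":-0.0391,"wx":0.289,"fingers":0},{"dx":0.0123,"dy":0.0258,"dz":-0.0398,"wx":0.289,"fingers":0}]
large top 158 159.5 167.05627
large scene 159 158.5 138.55408
small top 48 59.5 144.14287
small scene 75 79.5 124.22744
[[ 633.04645197 -131.52804086    0.        ]
 [ 627.57044116   35.17330573    0.        ]
 [ 640.42398154 -356.11563886    0.        ]]
```

>>> servo_tool --rows '[{"dx": 0.0124, "dy": 0.0375, "dz": -0.0292, "wx": 0.289, "fingers": 0}, {"dx": 0.0124, "dy": 0.0366, "dz": -0.0303, "wx": 0.289, "fingers": 0}, {"dx": 0.0124, "dy": 0.0356, "dz": -0.0314, "wx": 0.289, "fingers": 0}, {"dx": 0.0124, "dy": 0.0346, "dz": -0.0325, "wx": 0.289, "fingers": 0}, {"dx": 0.0124, "dy": 0.0337, "dz": -0.0335, "wx": 0.289, "fingers": 0}]'

```text
schema error: expected keys dx, dy, dz, wx, wy, wz, fingers
```

>>> servo_tool --rows '[{"dx": 0.0123, "dy": 0.0326, "dz": -0.0346, "wx": 0.289, "fingers": 0}, {"dx": 0.0124, "dy": 0.0316, "dz": -0.0355, "wx": 0.289, "fingers": 0}, {"dx": 0.0123, "dy": 0.0305, "dz": -0.0365, "wx": 0.289, "fingers": 0}, {"dx": 0.0124, "dy": 0.0293, "dz": -0.0374, "wx": 0.289, "fingers": 0}, {"dx": 0.0123, "dy": 0.0282, "dz": -0.0382, "wx": 0.289, "fingers": 0}]'

```text
schema error: expected keys dx, dy, dz, wx, wy, wz, fingers
```

>>> servo_tool --rows '[{"dx": 0.0124, "dy": 0.027, "dz": -0.0391, "wx": 0.289, "fingers": 0}, {"dx": 0.0123, "dy": 0.0258, "dz": -0.0398, "wx": 0.289, "fingers": 0}, {"fingers": 0}, {"fingers": 0}]'

```text
schema error: expected keys dx, dy, dz, wx, wy, wz, fingers
```

Run:
```python
from plan import *
p,R=status()
save("top","t1.png",(300,160,460,290),4.5);save("scene","s1.png",(270,90,450,240),4)
o,_,_=rows(p,R,np.array([452.8,-241.7,4.5]),Rt(-np.pi/2)); show(o)
```

```text
t 1.4 tcp [ 231.3 -607.5  231.3] yaw -1.2071 xdown [ 0.  0. -1.] F [-0.2 -1.  -0.9] w 85.1 q [ 1.14  0.63  0.04  1.52 -0.03  1.   -0.02]
[{"dx":0.0233,"dy":0.0346,"dz":-0.027,"wx":0.267,"fingers":0},{"dx":0.0233,"dy":0.0338,"dz":-0.0279,"wx":0.267,"fingers":0},{"dx":0.0233,"dy":0.033,"dz":-0.0289,"wx":0.267,"fingers":0},{"dx":0.0233,"dy":0.0322,"dz":-0.0298,"wx":0.267,"fingers":0},{"dx":0.0232,"dy":0.0313,"dz":-0.0307,"wx":0.267,"fingers":0}]
[{"dx":0.0233,"dy":0.0305,"dz":-0.0315,"wx":0.267,"fingers":0},{"dx":0.0232,"dy":0.0296,"dz":-0.0324,"wx":0.267,"fingers":0},{"dx":0.0233,"dy":0.0287,"dz":-0.0332,"wx":0.267,"fingers":0},{"dx":0.0232,"dy":0.0277,"dz":-0.034,"wx":0.267,"fingers":0},{"dx":0.0233,"dy":0.0268,"dz":-0.0347,"wx":0.267,"fingers":0}]
[{"dx":0.0232,"dy":0.0258,"dz":-0.0354,"wx":0.267,"fingers":0},{"dx":0.0233,"dy":0.0248,"dz":-0.0362,"wx":0.267,"fingers":0},{"dx":0.0232,"dy":0.0237,"dz":-0.0368,"wx":0.267,"fingers":0}]
```

View pics/t1.png

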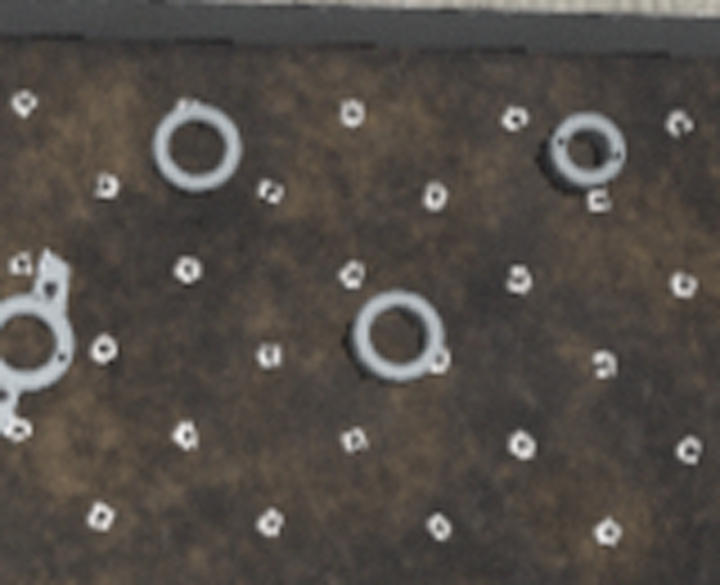

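View pics/s1.png

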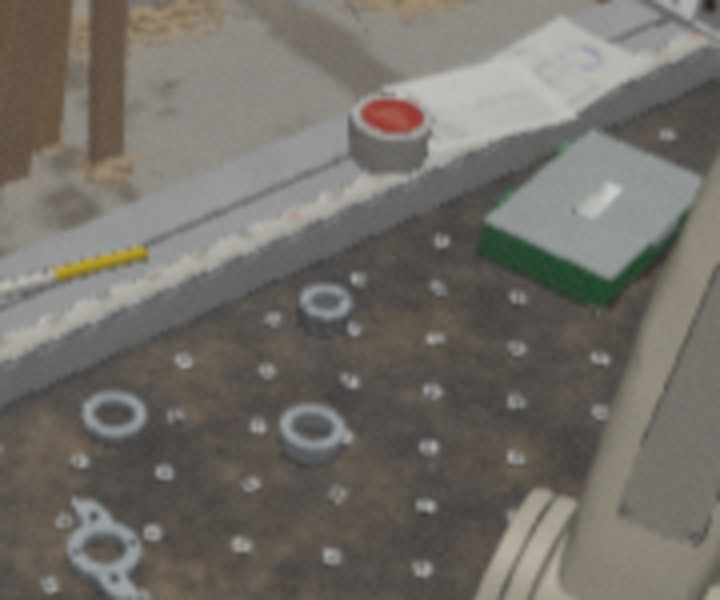

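>>> servo_tool --rows '[{"dx": 0.0124, "dy": 0.0375, "dz": -0.0292, "wx": 0.289, "wy": 0, "wz": 0, "fingers": 0}, {"dx": 0.0124, "dy": 0.0366, "dz": -0.0303, "wx": 0.289, "wy": 0, "wz": 0, "fingers": 0}, {"dx": 0.0124, "dy": 0.0356, "dz": -0.0314, "wx": 0.289, "wy": 0, "wz": 0, "fingers": 0}, {"dx": 0.0124, "dy": 0.0346, "dz": -0.0325, "wx": 0.289, "wy": 0, "wz": 0, "fingers": 0}, {"dx": 0.0124, "dy": 0.0337, "dz": -0.0335, "wx": 0.289, "wy": 0, "wz": 0, "fingers": 0}]'

```text
clock: 2.12
eef_pos: [324.3, -454.3, 184.7]
tool_rot: [0.669, 1.57, -0.691]
force: [0.1, -0.6, 0.6]
width: 85.4
```

>>> servo_tool --rows '[{"dx": 0.0123, "dy": 0.0326, "dz": -0.0346, "wx": 0.289, "wy": 0, "wz": 0, "fingers": 0}, {"dx": 0.0124, "dy": 0.0316, "dz": -0.0355, "wx": 0.289, "wy": 0, "wz": 0, "fingers": 0}, {"dx": 0.0123, "dy": 0.0305, "dz": -0.0365, "wx": 0.289, "wy": 0, "wz": 0, "fingers": 0}, {"dx": 0.0124, "dy": 0.0293, "dz": -0.0374, "wx": 0.289, "wy": 0, "wz": 0, "fingers": 0}, {"dx": 0.0123, "dy": 0.0282, "dz": -0.0382, "wx": 0.289, "wy": 0, "wz": 0, "fingers": 0}]'

```text
clock: 2.75
eef_pos: [416.7, -301.8, 138.5]
tool_rot: [0.99, 1.57, -0.52]
force: [1.3, -0.4, 0.3]
width: 85.1
```

>>> servo_tool --rows '[{"dx": 0.0124, "dy": 0.027, "dz": -0.0391, "wx": 0.289, "wy": 0, "wz": 0, "fingers": 0}, {"dx": 0.0123, "dy": 0.0258, "dz": -0.0398, "wx": 0.289, "wy": 0, "wz": 0, "fingers": 0}, {"dx": 0, "dy": 0, "dz": 0, "wx": 0, "wy": 0, "wz": 0, "fingers": 0}, {"dx": 0, "dy": 0, "dz": 0, "wx": 0, "wy": 0, "wz": 0, "fingers": 0}]'

```text
clock: 3.25
eef_pos: [452.7, -242.3, 120.2]
tool_rot: [0.158, 1.57, -1.412]
force: [-0.6, -0.1, 1.0]
width: 85.5
```

Run:
```python
s=open("plan.py").read()
s=s.replace(' if v or k=="fingers"','')
open("plan.py","w").write(s)
from plan import *
p,R=status()
save("top","t2.png",(300,160,460,290),4.5);save("scene","s2.png",(270,90,450,240),4)
o,_,_=rows(p,R,np.array([452.8,-241.7,4.5]),Rt(-np.pi/2)); show(o)
```

```text
t 3.25 tcp [ 452.7 -242.3  120.2] yaw -1.5701 xdown [ 1.e-04 -7.e-04 -1.e+00] F [-0.6 -0.1  1. ] w 85.5 q [ 0.34  0.61  0.15  2.   -0.16  0.54 -0.97]
[{"dx":0.0514,"dy":0,"dz":-0.0003,"wx":0.002,"wy":0.002,"wz":-0,"fingers":0},{"dx":0.0514,"dy":0.0001,"dz":-0.0003,"wx":0.002,"wy":0.002,"wz":-0,"fingers":0},{"dx":0.0514,"dy":0,"dz":-0.0003,"wx":0.002,"wy":0.002,"wz":-0,"fingers":0}]
```

View pics/t2.png

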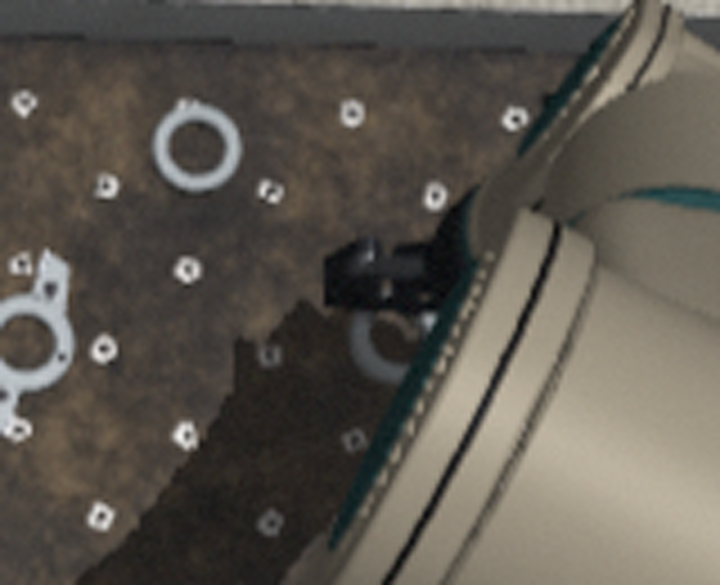

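View pics/s2.png

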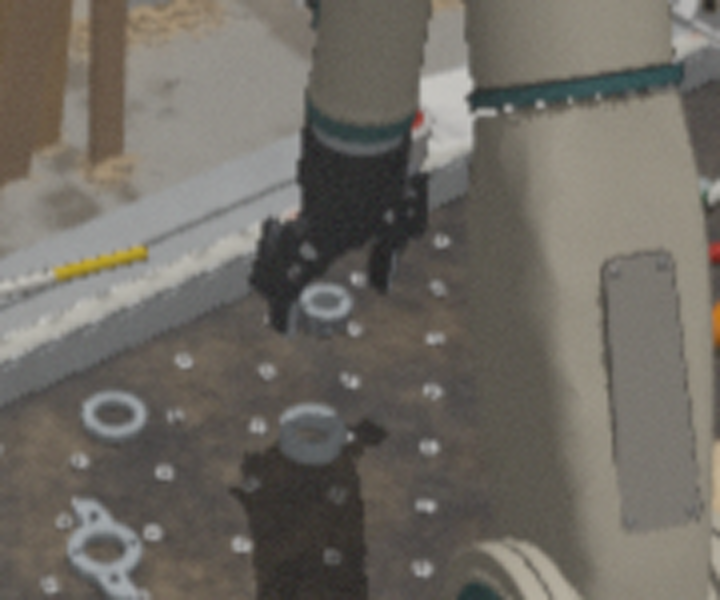

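>>> servo_tool --rows '[{"dx": 0.05, "dy": 0, "dz": 0, "wx": 0, "wy": 0, "wz": 0, "fingers": 0}, {"dx": 0.05, "dy": 0, "dz": 0, "wx": 0, "wy": 0, "wz": 0, "fingers": 0}, {"dx": 0.035, "dy": 0, "dz": 0, "wx": 0, "wy": 0, "wz": 0, "fingers": 0}, {"dx": 0.0186, "dy": 0, "dz": 0, "wx": 0, "wy": 0, "wz": 0, "fingers": 0}, {"dx": 0, "dy": 0, "dz": 0, "wx": 0, "wy": 0, "wz": 0, "fingers": 0.3}]'

```text
clock: 3.98
eef_pos: [452.1, -242.3, 4.4]
tool_rot: [-1.812, 1.57, 2.899]
force: [-1.0, 0.1, -0.4]
width: 69.6
```

>>> servo_tool --rows '[{"dx": 0, "dy": 0, "dz": 0, "wx": 0, "wy": 0, "wz": 0, "fingers": 1}, {"dx": 0, "dy": 0, "dz": 0, "wx": 0, "wy": 0, "wz": 0, "fingers": 1}, {"dx": 0, "dy": 0, "dz": 0, "wx": 0, "wy": 0, "wz": 0, "fingers": 1}, {"dx": 0, "dy": 0, "dz": 0, "wx": 0, "wy": 0, "wz": 0, "fingers": 1}, {"dx": 0, "dy": 0, "dz": 0, "wx": 0, "wy": 0, "wz": 0, "fingers": 1}]'

```text
clock: 4.6
eef_pos: [453.3, -242.2, 6.5]
tool_rot: [1.015, 1.569, -0.555]
force: [-1.8, -0.2, 5.1]
width: 46.9
```

Run:
```python
from plan import *
p,R=status()
save("scene","s3.png",(270,90,450,240),4)
o,p,R=rows(p,R,np.array([p[0],p[1],128]),Rt(-np.pi/2),vmax=40,fing=1); show(o)
o,_,_=rows(p,R,np.array([424.5,119.,128]),Rt(-np.pi/2),fing=1,vmax=40); show(o)
```

```text
t 4.6 tcp [ 453.3 -242.2    6.5] yaw -1.57 xdown [ 0.0018 -0.0011 -1.    ] F [-1.8 -0.2  5.1] w 46.9 q [ 0.38  0.81  0.08  2.05 -0.2   0.29 -0.94]
[{"dx":-0.0405,"dy":0.0001,"dz":0,"wx":0.002,"wy":0.003,"wz":-0.004,"fingers":1},{"dx":-0.0405,"dy":0,"dz":0,"wx":0.002,"wy":0.003,"wz":-0.004,"fingers":1},{"dx":-0.0405,"dy":0.0001,"dz":0.0001,"wx":0.002,"wy":0.003,"wz":-0.004,"fingers":1},{"dx":-0.0405,"dy":-0,"dz":0,"wx":0.002,"wy":0.003,"wz":-0.004,"fingers":1}]
[{"dx":0,"dy":-0.0038,"dz":-0.0482,"wx":-0,"wy":-0,"wz":-0,"fingers":1},{"dx":0,"dy":-0.0038,"dz":-0.0482,"wx":-0,"wy":-0,"wz":-0,"fingers":1},{"dx":0,"dy":-0.0039,"dz":-0.0482,"wx":-0,"wy":-0,"wz":-0,"fingers":1},{"dx":0,"dy":-0.0038,"dz":-0.0481,"wx":-0,"wy":-0,"wz":-0,"fingers":1},{"dx":0,"dy":-0.0039,"dz":-0.0482,"wx":-0,"wy":-0,"wz":-0,"fingers":1}]
[{"dx":0,"dy":-0.0038,"dz":-0.0481,"wx":-0,"wy":-0,"wz":-0,"fingers":1},{"dx":0,"dy":-0.0039,"dz":-0.0482,"wx":-0,"wy":-0,"wz":-0,"fingers":1},{"dx":0,"dy":-0.0038,"dz":-0.0481,"wx":-0,"wy":-0,"wz":-0,"fingers":1},{"dx":0,"dy":-0.0039,"dz":-0.0482,"wx":-0,"wy":-0,"wz":-0,"fingers":1},{"dx":0,"dy":-0.0038,"dz":-0.0481,"wx":-0,"wy":-0,"wz":-0,"fingers":1}]
```

View pics/s3.png

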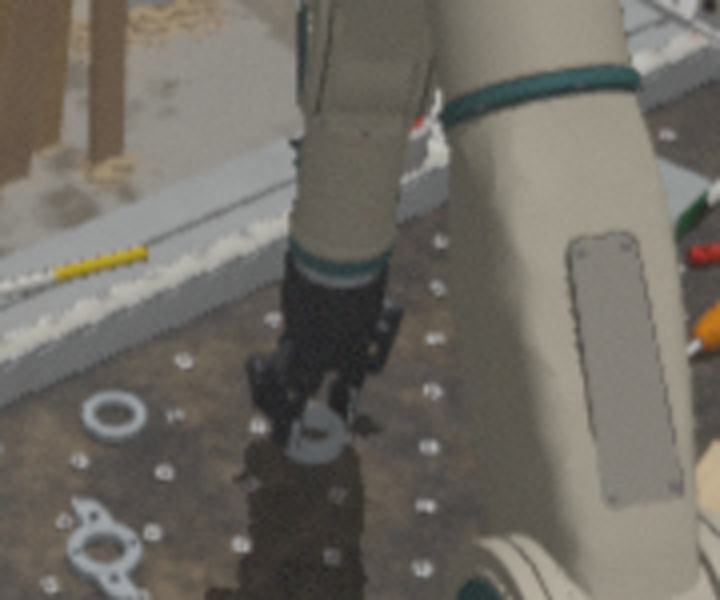

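>>> servo_tool --rows '[{"dx": -0.02, "dy": 0, "dz": 0, "wx": 0, "wy": 0, "wz": 0, "fingers": 1}, {"dx": -0.04, "dy": 0, "dz": 0, "wx": 0, "wy": 0, "wz": 0, "fingers": 1}, {"dx": -0.05, "dy": 0, "dz": 0, "wx": 0, "wy": 0, "wz": 0, "fingers": 1}, {"dx": -0.05, "dy": 0, "dz": 0, "wx": 0, "wy": 0, "wz": 0, "fingers": 1}, {"dx": 0, "dy": 0, "dz": 0, "wx": 0, "wy": 0, "wz": 0, "fingers": 1}]'

```text
clock: 5.28
eef_pos: [454.8, -242.7, 128.5]
tool_rot: [1.136, 1.563, -0.435]
force: [-0.2, 0.1, -1.0]
width: 47.3
```

Run:
```python
from plan import *
p,R=status()
save("scene","s4.png",(310,110,400,185),7)
```

```text
t 5.28 tcp [ 454.8 -242.7  128.5] yaw -1.5702 xdown [ 0.0068 -0.0031 -1.    ] F [-0.2  0.1 -1. ] w 47.3 q [ 0.33  0.59  0.16  2.   -0.16  0.56 -0.97]
```

View pics/s4.png

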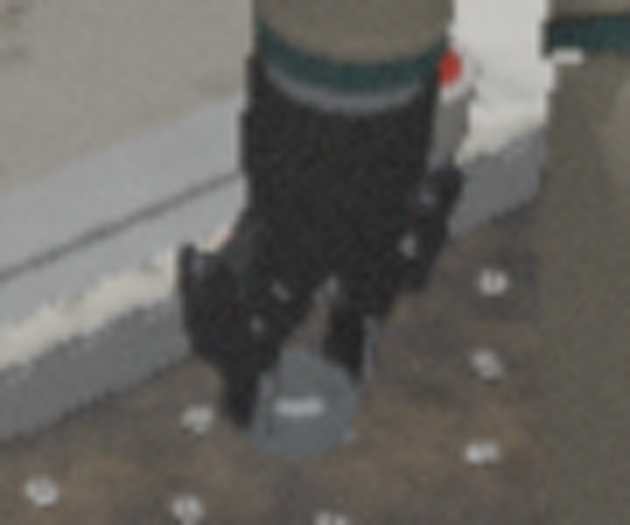

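>>> servo_tool --rows '[{"dx": 0, "dy": -0.0045, "dz": -0.03, "wx": 0, "wy": 0, "wz": 0, "fingers": 1}, {"dx": 0, "dy": -0.0045, "dz": -0.05, "wx": 0, "wy": 0, "wz": 0, "fingers": 1}, {"dx": 0, "dy": -0.0045, "dz": -0.05, "wx": 0, "wy": 0, "wz": 0, "fingers": 1}, {"dx": 0, "dy": -0.0045, "dz": -0.05, "wx": 0, "wy": 0, "wz": 0, "fingers": 1}, {"dx": 0, "dy": -0.0045, "dz": -0.05, "wx": 0, "wy": 0, "wz": 0, "fingers": 1}]'

```text
clock: 5.95
eef_pos: [434.6, -67.9, 124.0]
tool_rot: [-1.699, 1.569, 3.014]
force: [1.0, 0.0, -0.6]
width: 47.0
```

>>> servo_tool --rows '[{"dx": 0, "dy": -0.0045, "dz": -0.05, "wx": 0, "wy": 0, "wz": 0, "fingers": 1}, {"dx": 0, "dy": -0.0045, "dz": -0.05, "wx": 0, "wy": 0, "wz": 0, "fingers": 1}, {"dx": 0, "dy": -0.0045, "dz": -0.05, "wx": 0, "wy": 0, "wz": 0, "fingers": 1}, {"dx": 0, "dy": -0.0044, "dz": -0.05, "wx": 0, "wy": 0, "wz": 0, "fingers": 1}, {"dx": 0, "dy": 0, "dz": -0.05, "wx": 0, "wy": 0, "wz": 0, "fingers": 1}]'

```text
clock: 6.58
eef_pos: [420.9, 119.2, 124.0]
tool_rot: [-1.229, 1.568, -2.799]
force: [0.5, -1.0, -2.0]
width: 46.9
```

>>> servo_tool --rows '[{"dx": 0, "dy": 0, "dz": -0.002, "wx": 0, "wy": 0, "wz": 0, "fingers": 1}, {"dx": 0, "dy": 0, "dz": 0, "wx": 0, "wy": 0, "wz": 0, "fingers": 1}, {"dx": 0, "dy": 0, "dz": 0, "wx": 0, "wy": 0, "wz": 0, "fingers": 1}]'

```text
clock: 6.95
eef_pos: [421.9, 118.4, 124.6]
tool_rot: [-0.769, 1.57, -2.341]
force: [0.5, -0.0, -2.5]
width: 47.3
```

Run:
```python
from plan import *
p,R=status()
save("scene","s5.png",(195,150,315,270),5);save("top","t5.png",(200,165,320,285),5)
p,R=status()
```

```text
t 6.95 tcp [421.9 118.4 124.6] yaw -1.5723 xdown [-8.e-04 -8.e-04 -1.e+00] F [ 0.5 -0.  -2.5] w 47.3 q [-0.5   0.53  0.23  2.19 -0.28  0.44 -1.62]
t 7.05 tcp [422.2 118.6 124.8] yaw -1.5723 xdown [-3.e-04 -5.e-04 -1.e+00] F [ 0.   0.2 -2.4] w 47.3 q [-0.5   0.53  0.23  2.19 -0.28  0.44 -1.62]
```

View pics/s5.png

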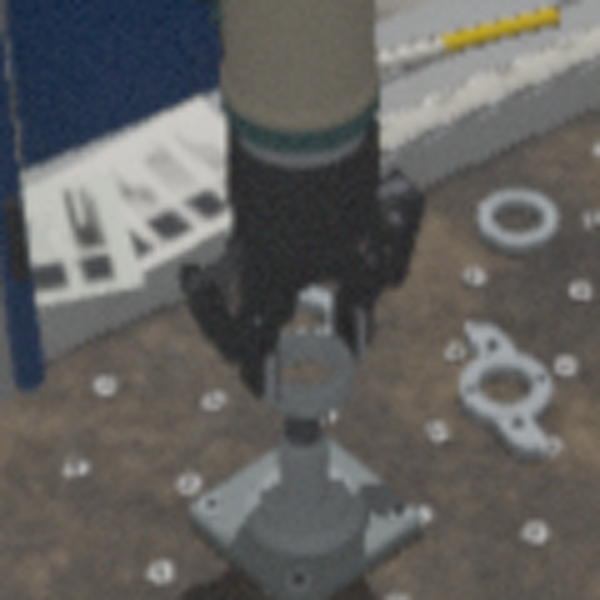

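View pics/t5.png

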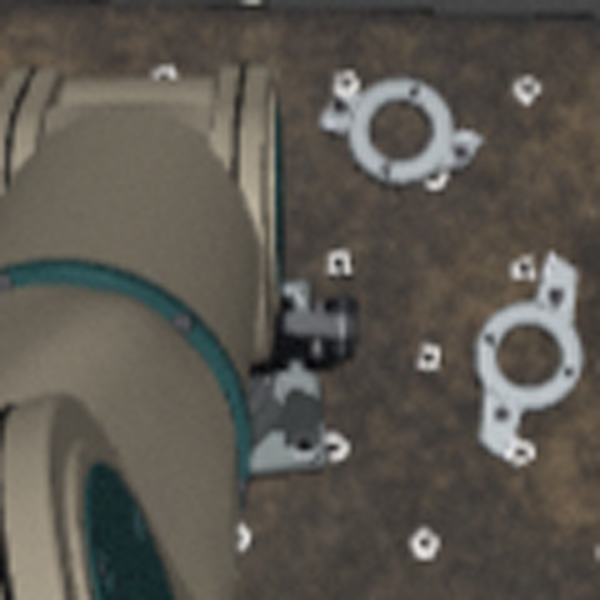

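```bash
cat > ov.py <<'E'
from plan import *
def overlay(n,name,items,box,s=12,gain=1.8):
    im=ctrl.get_image(n)[:,:,::-1]; x0,y0,x1,y1=box
    im=cv2.resize(im[y0:y1,x0:x1],None,fx=s,fy=s,interpolation=cv2.INTER_CUBIC)
    im=np.clip(im.astype(float)*gain,0,255).astype(np.uint8); raw=im.copy()
    for (c,z,r,col) in items:
        a=np.linspace(0,2*np.pi,90);P=np.c_[c[0]+r*np.cos(a),c[1]+r*np.sin(a),np.full(90,z)]
        q=((proj(n,P)-[x0,y0]+.5)*s-.5)
        cv2.polylines(im,[q.round().astype(int).reshape(-1,1,2)],True,col,1,cv2.LINE_AA)
    cv2.imwrite("pics/"+name,np.hstack([raw,im]))
if __name__=="__main__":
    c=(422,118.6);z=120
    overlay("scene","o5.png",[(c,z,25,(0,0,255)),(c,z+18,25,(0,255,0)),(c,z+18,16.5,(255,255,0))],(238,205,278,245),10)
E
python3 ov.py
```

View pics/o5.png

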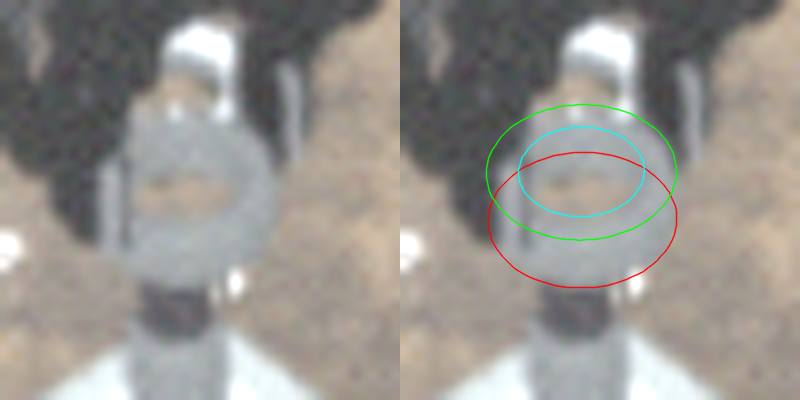

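>>> servo_tool --rows '[{"dx": 0, "dy": 0.0036, "dz": -0.0012, "wx": 0, "wy": 0, "wz": 0, "fingers": 1}, {"dx": 0.01, "dy": 0, "dz": 0, "wx": 0, "wy": 0, "wz": 0, "fingers": 1}, {"dx": 0.015, "dy": 0, "dz": 0, "wx": 0, "wy": 0, "wz": 0, "fingers": 1}, {"dx": 0.015, "dy": 0, "dz": 0, "wx": 0, "wy": 0, "wz": 0, "fingers": 1}, {"dx": 0.01, "dy": 0, "dz": 0, "wx": 0, "wy": 0, "wz": 0, "fingers": 1}]'

```text
clock: 7.72
eef_pos: [424.4, 120.5, 86.2]
tool_rot: [-1.268, 1.569, -2.838]
force: [0.3, -0.2, -2.8]
width: 47.5
```

Run:
```python
from ov import *
p,R=status()
c=p[:2];z=p[2]-5
overlay("scene","o6.png",[(c,z,25,(0,0,255)),(c,z+18,25,(0,255,0)),(c,z+18,16.5,(255,255,0)),((424.5,119),92,10,(255,0,255)),((424.5,119),78,10,(255,0,255))],(233,205,283,265),8)
```

```text
t 7.72 tcp [424.4 120.5  86.2] yaw -1.5702 xdown [-1.3e-03 -4.0e-04 -1.0e+00] F [ 0.3 -0.2 -2.8] w 47.5 q [-0.47  0.61  0.18  2.21 -0.31  0.34 -1.59]
```

View pics/o6.png

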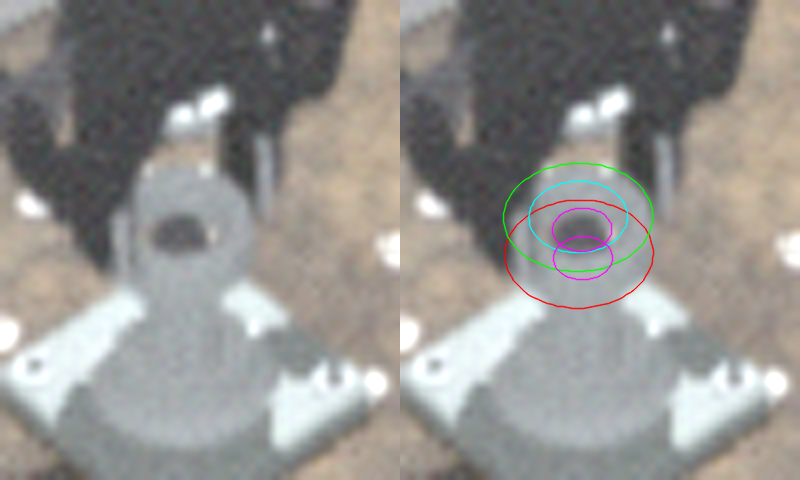

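>>> servo_tool --rows '[{"dx": 0.01, "dy": 0, "dz": 0, "wx": 0, "wy": 0, "wz": 0, "fingers": 1}, {"dx": 0.01, "dy": 0, "dz": 0, "wx": 0, "wy": 0, "wz": 0, "fingers": 1}, {"dx": 0.01, "dy": 0, "dz": 0, "wx": 0, "wy": 0, "wz": 0, "fingers": 1}, {"dx": 0, "dy": 0, "dz": 0, "wx": 0, "wy": 0, "wz": 0, "fingers": 1}]'

```text
clock: 8.28
eef_pos: [424.6, 120.6, 64.3]
tool_rot: [-1.316, 1.57, -2.886]
force: [-0.0, -0.1, -2.2]
width: 47.0
```

>>> servo_tool --rows '[{"dx": 0.012, "dy": 0, "dz": 0, "wx": 0, "wy": 0, "wz": 0, "fingers": 1}, {"dx": 0.012, "dy": 0, "dz": 0, "wx": 0, "wy": 0, "wz": 0, "fingers": 1}, {"dx": 0.008, "dy": 0, "dz": 0, "wx": 0, "wy": 0, "wz": 0, "fingers": 1}, {"dx": 0, "dy": 0, "dz": 0, "wx": 0, "wy": 0, "wz": 0, "fingers": 1}]'

```text
clock: 8.78
eef_pos: [424.5, 120.5, 40.1]
tool_rot: [-0.921, 1.569, -2.492]
force: [0.2, -0.0, -1.4]
width: 47.1
```

>>> servo_tool --rows '[{"dx": 0.002, "dy": 0, "dz": 0, "wx": 0, "wy": 0, "wz": 0, "fingers": 1}, {"dx": 0.002, "dy": 0, "dz": 0, "wx": 0, "wy": 0, "wz": 0, "fingers": 1}, {"dx": 0, "dy": 0, "dz": 0, "wx": 0, "wy": 0, "wz": 0, "fingers": 1}]'

```text
clock: 9.15
eef_pos: [424.9, 120.7, 37.8]
tool_rot: [0.375, 1.571, -1.196]
force: [-0.6, -1.8, -1.7]
width: 47.4
```

>>> servo_tool --rows '[{"dx": 0.002, "dy": 0, "dz": 0, "wx": 0, "wy": 0, "wz": 0, "fingers": 1}, {"dx": 0, "dy": 0, "dz": 0, "wx": 0, "wy": 0, "wz": 0, "fingers": 1}]'

```text
clock: 9.4
eef_pos: [425.0, 120.7, 36.5]
tool_rot: [1.996, 1.57, 0.426]
force: [-1.0, -0.2, 2.4]
width: 46.9
```

>>> servo_tool --rows '[{"dx": 0.002, "dy": 0, "dz": 0, "wx": 0, "wy": 0, "wz": 0, "fingers": 1}, {"dx": 0, "dy": 0, "dz": 0, "wx": 0, "wy": 0, "wz": 0, "fingers": 1}]'

```text
clock: 9.65
eef_pos: [425.1, 120.7, 36.3]
tool_rot: [2.383, 1.569, 0.812]
force: [-2.4, -0.2, 22.8]
width: 47.0
```

>>> servo_tool --rows '[{"dx": -0.0018, "dy": 0, "dz": 0, "wx": 0, "wy": 0, "wz": 0, "fingers": 1}, {"dx": 0, "dy": 0, "dz": 0, "wx": 0, "wy": 0, "wz": 0, "fingers": 0}, {"dx": 0, "dy": 0, "dz": 0, "wx": 0, "wy": 0, "wz": 0, "fingers": 0}, {"dx": 0, "dy": 0, "dz": 0, "wx": 0, "wy": 0, "wz": 0, "fingers": 0}, {"dx": 0, "dy": 0, "dz": 0, "wx": 0, "wy": 0, "wz": 0, "fingers": 0}]'

```text
clock: 10.28
eef_pos: [424.9, 120.6, 36.0]
tool_rot: [-1.026, 1.571, -2.597]
force: [-0.4, 0.7, -0.1]
width: 85.3
```

>>> servo_tool --rows '[{"dx": -0.03, "dy": 0, "dz": 0, "wx": 0, "wy": 0, "wz": 0, "fingers": 0}, {"dx": -0.05, "dy": 0, "dz": 0, "wx": 0, "wy": 0, "wz": 0, "fingers": 0}, {"dx": -0.05, "dy": 0, "dz": 0, "wx": 0, "wy": 0, "wz": 0, "fingers": 0}, {"dx": 0, "dy": 0, "dz": 0, "wx": 0, "wy": 0, "wz": 0, "fingers": 0}]'

```text
clock: 10.78
eef_pos: [426.5, 121.2, 135.6]
tool_rot: [1.877, 1.566, 0.308]
force: [-0.4, -0.2, -0.6]
width: 85.2
```

Run:
```python
from ov import *
p,R=status()
save("scene","s7.png",(195,150,315,270),5)
# large cutter: jaw yaw 69 deg
for yy in (69,-111):
    y=near(np.radians(yy),jawyaw(R))
print(y)
o,p2,R2=rows(p,R,np.array([443.2,-34.2,100]),Rt(y),fing=0); show(o)
```

```text
t 10.78 tcp [426.5 121.2 135.6] yaw -1.5698 xdown [ 0.0048  0.0015 -1.    ] F [-0.4 -0.2 -0.6] w 85.2 q [-0.66  0.54  0.45  2.18 -0.48  0.51 -1.4 ]
-1.9373154697137058
[{"dx":0.0095,"dy":0.0044,"dz":0.0414,"wx":0.702,"wy":-0.005,"wz":-0.009,"fingers":0},{"dx":0.0095,"dy":0.0074,"dz":0.041,"wx":0.702,"wy":-0.005,"wz":-0.009,"fingers":0},{"dx":0.0095,"dy":0.0104,"dz":0.0404,"wx":0.702,"wy":-0.005,"wz":-0.009,"fingers":0},{"dx":0.0094,"dy":0.0133,"dz":0.0395,"wx":0.702,"wy":-0.005,"wz":-0.009,"fingers":0},{"dx":0.0095,"dy":0.0163,"dz":0.0384,"wx":0.702,"wy":-0.005,"wz":-0.009,"fingers":0}]
```

View pics/s7.png

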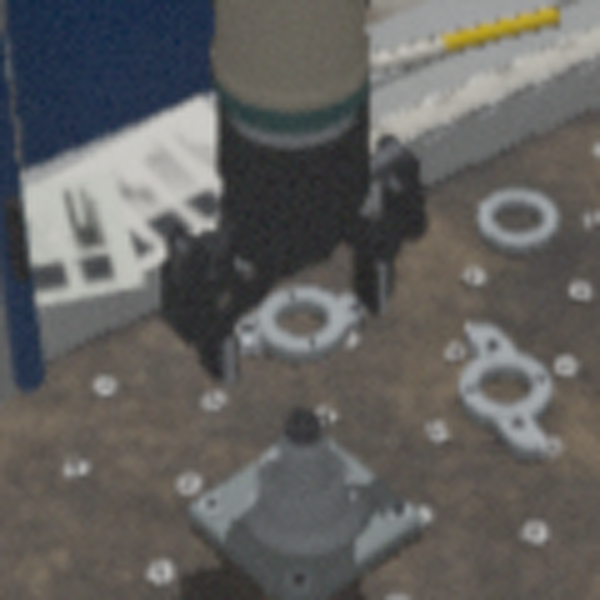

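>>> servo_tool --rows '[{"dx": 0.0095, "dy": 0.0044, "dz": 0.0414, "wx": 0.702, "wy": 0, "wz": 0, "fingers": 0}, {"dx": 0.0095, "dy": 0.0074, "dz": 0.041, "wx": 0.702, "wy": 0, "wz": 0, "fingers": 0}, {"dx": 0.0095, "dy": 0.0104, "dz": 0.0404, "wx": 0.702, "wy": 0, "wz": 0, "fingers": 0}, {"dx": 0.0094, "dy": 0.0133, "dz": 0.0395, "wx": 0.702, "wy": 0, "wz": 0, "fingers": 0}, {"dx": 0.0095, "dy": 0.0163, "dz": 0.0384, "wx": 0.702, "wy": 0, "wz": 0, "fingers": 0}]'

```text
clock: 11.45
eef_pos: [440.6, -35.7, 96.6]
tool_rot: [-1.266, 1.568, 3.077]
force: [1.0, -0.1, -0.5]
width: 85.3
```

>>> servo_tool --rows '[{"dx": 0, "dy": 0, "dz": 0, "wx": 0, "wy": 0, "wz": 0, "fingers": 0}, {"dx": 0, "dy": 0, "dz": 0, "wx": 0, "wy": 0, "wz": 0, "fingers": 0}, {"dx": 0, "dy": 0, "dz": 0, "wx": 0, "wy": 0, "wz": 0, "fingers": 0}]'

```text
clock: 11.82
eef_pos: [441.2, -33.5, 97.8]
tool_rot: [-1.94, 1.57, 2.408]
force: [0.6, 0.5, -0.9]
width: 85.5
```

Run:
```python
from ov import *
p,R=status()
im=grab("top"); print("stand ring top z48", [fitring(n,grab(n),(424.5,119),48,16.5,25,6,wo=w) for n in("top","scene") for w in (1,0)])
overlay("scene","o8.png",[((424.5,119),48,25,(0,255,0)),((424.5,119),48,14,(255,255,0)),((424.5,119),30,25,(0,0,255)),((424.5,119),92,10,(255,0,255))],(225,220,285,275),7,1.3)
overlay("top","o8t.png",[((424.5,119),48,25,(0,255,0)),((424.5,119),48,14,(255,255,0)),((424.5,119),30,25,(0,0,255)),((424.5,119),92,10,(255,0,255))],(215,210,275,270),7,1.3)
p,R=status()
o,p2,R2=rows(p,R,np.array([443.2,-34.2,5]),Rt(-1.937),fing=0); show(o)
```

```text
t 11.82 tcp [441.2 -33.5  97.8] yaw -1.9356 xdown [-8.e-04  8.e-04 -1.e+00] F [ 0.6  0.5 -0.9] w 85.5 q [-0.28  0.62  0.43  2.21 -0.62  0.43 -1.29]
stand ring top z48 [(array([428.76991543, 126.78826837]), np.float64(1.6806259155273438)), (array([413.00798166, 110.58435759]), np.float64(75.07757568359375)), (array([425.05061556, 120.08228153]), np.float64(34.53303909301758)), (array([425.07391895, 120.10389634]), np.float64(90.81425476074219))]
t 12.18 tcp [441.5 -34.5  98.2] yaw -1.9371 xdown [ 2.e-04  1.e-04 -1.e+00] F [-0.7 -0.5  0.4] w 85.1 q [-0.28  0.62  0.43  2.21 -0.62  0.43 -1.29]
[{"dx":0.0414,"dy":0.0006,"dz":-0.0004,"wx":-0,"wy":-0.001,"wz":-0.001,"fingers":0},{"dx":0.0414,"dy":0.0007,"dz":-0.0003,"wx":-0,"wy":-0.001,"wz":-0.001,"fingers":0},{"dx":0.0415,"dy":0.0006,"dz":-0.0004,"wx":-0,"wy":-0.001,"wz":-0.001,"fingers":0}]
```

View pics/o8.png

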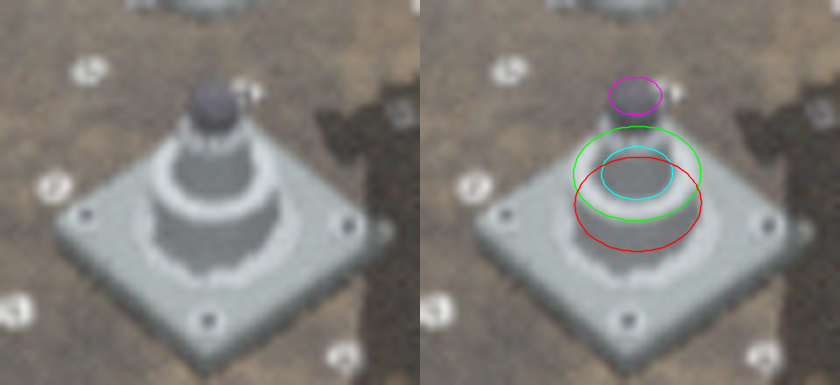

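View pics/o8t.png

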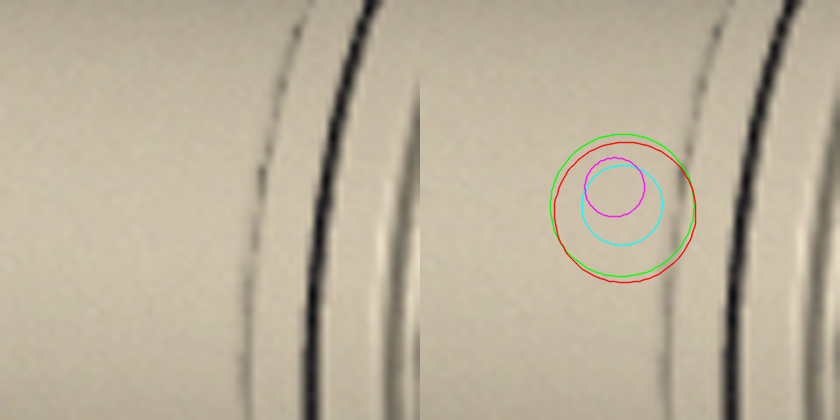

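>>> servo_tool --rows '[{"dx": 0.04, "dy": 0.001, "dz": -0.0005, "wx": 0, "wy": 0, "wz": 0, "fingers": 0}, {"dx": 0.04, "dy": 0.001, "dz": -0.0005, "wx": 0, "wy": 0, "wz": 0, "fingers": 0}, {"dx": 0.03, "dy": 0, "dz": 0, "wx": 0, "wy": 0, "wz": 0, "fingers": 0}, {"dx": 0.0143, "dy": 0, "dz": 0, "wx": 0, "wy": 0, "wz": 0, "fingers": 0}, {"dx": 0, "dy": 0, "dz": 0, "wx": 0, "wy": 0, "wz": 0, "fingers": 0}]'

```text
clock: 12.8
eef_pos: [442.7, -34.7, 4.3]
tool_rot: [-0.941, 1.569, -2.879]
force: [0.1, -0.4, 0.6]
width: 85.3
```

>>> servo_tool --rows '[{"dx": 0, "dy": 0, "dz": 0, "wx": 0, "wy": 0, "wz": 0, "fingers": 0.25}, {"dx": 0, "dy": 0, "dz": 0, "wx": 0, "wy": 0, "wz": 0, "fingers": 0.25}]'

```text
clock: 13.05
eef_pos: [443.6, -34.6, 5.5]
tool_rot: [1.993, 1.57, 0.056]
force: [0.2, 0.8, -0.7]
width: 63.9
```

>>> servo_tool --rows '[{"dx": 0, "dy": 0, "dz": 0, "wx": 0, "wy": 0, "wz": 0, "fingers": 1}, {"dx": 0, "dy": 0, "dz": 0, "wx": 0, "wy": 0, "wz": 0, "fingers": 1}, {"dx": 0, "dy": 0, "dz": 0, "wx": 0, "wy": 0, "wz": 0, "fingers": 1}, {"dx": 0, "dy": 0, "dz": 0, "wx": 0, "wy": 0, "wz": 0, "fingers": 1}]'

```text
clock: 13.55
eef_pos: [443.6, -34.4, 6.0]
tool_rot: [2.354, 1.569, 0.416]
force: [-0.4, 1.8, 11.0]
width: 49.4
```

Run:
```python
from ov import *
p,R=status()
overlay("scene","o9.png",[((443.2,-34.2),12,27,(0,255,0)),((443.2,-34.2),12,16.5,(255,255,0))],(260,185,330,250),6,1.5)
```

```text
t 13.55 tcp [443.6 -34.4   6. ] yaw -1.9378 xdown [ 1.8e-03  8.0e-04 -1.0e+00] F [-0.4  1.8 11. ] w 49.4 q [-0.17  0.8   0.28  2.23 -1.03  0.23 -0.89]
```

View pics/o9.png

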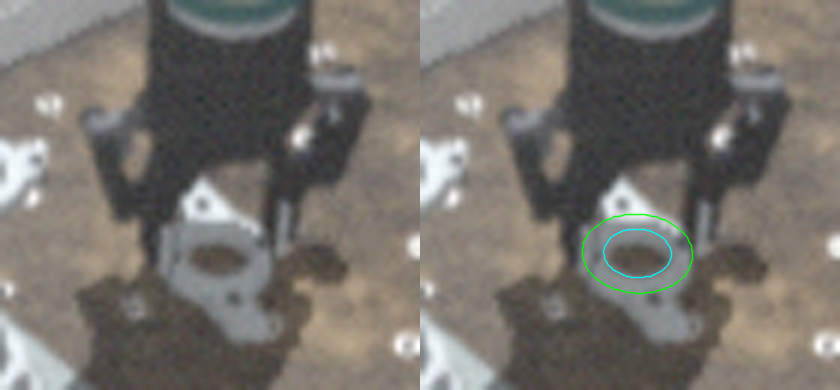

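>>> servo_tool --rows '[{"dx": -0.01, "dy": 0, "dz": 0, "wx": 0, "wy": 0, "wz": 0, "fingers": 1}, {"dx": -0.03, "dy": 0, "dz": 0, "wx": 0, "wy": 0, "wz": 0, "fingers": 1}, {"dx": -0.05, "dy": 0, "dz": 0, "wx": 0, "wy": 0, "wz": 0, "fingers": 1}, {"dx": -0.05, "dy": 0, "dz": 0, "wx": 0, "wy": 0, "wz": 0, "fingers": 1}, {"dx": -0.02, "dy": 0, "dz": 0, "wx": 0, "wy": 0, "wz": 0, "fingers": 1}]'

```text
clock: 14.22
eef_pos: [443.5, -34.6, 126.8]
tool_rot: [1.779, 1.569, -0.159]
force: [0.1, 0.0, -2.3]
width: 49.4
```

>>> servo_tool --rows '[{"dx": 0, "dy": 0, "dz": 0, "wx": 0, "wy": 0, "wz": 0, "fingers": 1}, {"dx": 0, "dy": 0, "dz": 0, "wx": 0, "wy": 0, "wz": 0, "fingers": 1}]'

```text
clock: 14.48
eef_pos: [442.5, -34.2, 124.4]
tool_rot: [-1.464, 1.569, 2.882]
force: [-0.7, 0.2, -2.9]
width: 49.3
```

Run:
```python
from ov import *
p,R=status()
c=p[:2];z=p[2]-6
x0,y0=(proj("scene",[c[0],c[1],z])[0]).astype(int)
overlay("scene","o10.png",[(c,z+12,27,(0,255,0)),(c,z+12,16.5,(255,255,0)),(c,z,27,(0,0,255))],(x0-35,y0-35,x0+35,y0+35),6,1.5)
o,p2,R2=rows(p,R,np.array([424.5,119.4,130]),Rt(-1.937),fing=1,n=5); show(o)
```

```text
t 14.47 tcp [442.5 -34.2 124.4] yaw -1.9374 xdown [-1.3e-03  3.0e-04 -1.0e+00] F [-0.7  0.2 -2.9] w 49.3 q [-0.44  0.62  0.68  2.19 -0.74  0.57 -1.14]
[{"dx":-0.0015,"dy":-0.0192,"dz":-0.0365,"wx":-0.001,"wy":0,"wz":0.002,"fingers":1},{"dx":-0.0015,"dy":-0.0192,"dz":-0.0365,"wx":-0.001,"wy":0,"wz":0.002,"fingers":1},{"dx":-0.0015,"dy":-0.0191,"dz":-0.0365,"wx":-0.001,"wy":0,"wz":0.002,"fingers":1},{"dx":-0.0015,"dy":-0.0192,"dz":-0.0365,"wx":-0.001,"wy":0,"wz":0.002,"fingers":1},{"dx":-0.0015,"dy":-0.0191,"dz":-0.0366,"wx":-0.001,"wy":0,"wz":0.002,"fingers":1}]
```

View pics/o10.png

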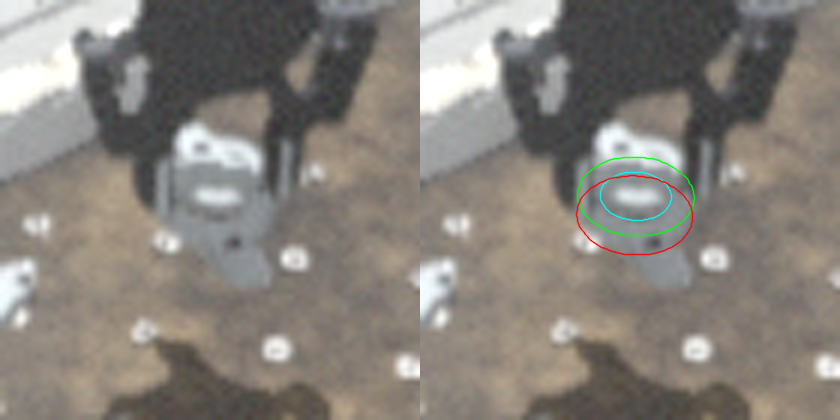

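>>> servo_tool --rows '[{"dx": -0.0015, "dy": -0.0192, "dz": -0.0365, "wx": 0, "wy": 0, "wz": 0, "fingers": 1}, {"dx": -0.0015, "dy": -0.0192, "dz": -0.0365, "wx": 0, "wy": 0, "wz": 0, "fingers": 1}, {"dx": -0.0015, "dy": -0.0192, "dz": -0.0365, "wx": 0, "wy": 0, "wz": 0, "fingers": 1}, {"dx": -0.0015, "dy": -0.0192, "dz": -0.0365, "wx": 0, "wy": 0, "wz": 0, "fingers": 1}, {"dx": -0.0015, "dy": -0.0191, "dz": -0.0366, "wx": 0, "wy": 0, "wz": 0, "fingers": 1}]'

```text
clock: 15.15
eef_pos: [424.4, 119.7, 129.7]
tool_rot: [-0.779, 1.569, -2.718]
force: [-0.3, -0.7, -2.4]
width: 49.5
```

>>> servo_tool --rows '[{"dx": 0, "dy": 0, "dz": 0, "wx": 0, "wy": 0, "wz": 0, "fingers": 1}, {"dx": 0, "dy": 0, "dz": 0, "wx": 0, "wy": 0, "wz": 0, "fingers": 1}, {"dx": 0, "dy": 0, "dz": 0, "wx": 0, "wy": 0, "wz": 0, "fingers": 1}, {"dx": 0, "dy": 0, "dz": 0, "wx": 0, "wy": 0, "wz": 0, "fingers": 1}]'

```text
clock: 15.65
eef_pos: [425.2, 118.2, 130.5]
tool_rot: [0.104, 1.571, -1.836]
force: [-0.2, 0.6, -3.2]
width: 49.2
```

Run:
```python
from ov import *
p,R=status()
c=p[:2];z=p[2]-6
x0,y0=(proj("scene",[c[0],c[1],z])[0]).astype(int)
overlay("scene","o11.png",[(c,z+12,27,(0,255,0)),(c,z+12,16.5,(255,255,0)),(c,z,27,(0,0,255)),((424.5,119.4),92,10,(255,0,255))],(x0-30,y0-35,x0+30,y0+35),7,1.5)
o,p2,R2=rows(p,R,np.array([424.5,119.4,88]),Rt(-1.937),fing=1,n=4); show(o)
p,R=status()
```

```text
t 15.65 tcp [425.2 118.2 130.5] yaw -1.9395 xdown [-1.e-04 -2.e-04 -1.e+00] F [-0.2  0.6 -3.2] w 49.2 q [-0.82  0.63  0.73  2.19 -0.76  0.6  -1.46]
[{"dx":0.0142,"dy":-0.0004,"dz":-0.0003,"wx":-0.006,"wy":0.001,"wz":-0,"fingers":1},{"dx":0.0142,"dy":-0.0004,"dz":-0.0003,"wx":-0.006,"wy":0.001,"wz":-0,"fingers":1},{"dx":0.0141,"dy":-0.0004,"dz":-0.0003,"wx":-0.006,"wy":0.001,"wz":-0,"fingers":1},{"dx":0.0142,"dy":-0.0003,"dz":-0.0003,"wx":-0.006,"wy":0.001,"wz":-0,"fingers":1}]
t 15.7 tcp [425.2 118.4 130.5] yaw -1.9391 xdown [ 0.e+00 -2.e-04 -1.e+00] F [-1.1 -0.2 -3.3] w 49.3 q [-0.82  0.63  0.73  2.19 -0.76  0.6  -1.46]
```

View pics/o11.png

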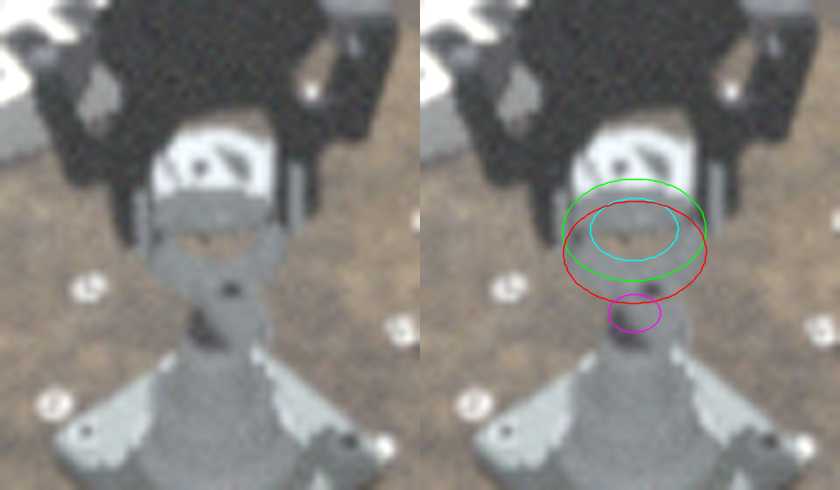

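>>> servo_tool --rows '[{"dx": 0.015, "dy": -0.001, "dz": -0.001, "wx": 0, "wy": 0, "wz": 0, "fingers": 1}, {"dx": 0.015, "dy": 0, "dz": 0, "wx": 0, "wy": 0, "wz": 0, "fingers": 1}, {"dx": 0.012, "dy": 0, "dz": 0, "wx": 0, "wy": 0, "wz": 0, "fingers": 1}, {"dx": 0.008, "dy": 0, "dz": 0, "wx": 0, "wy": 0, "wz": 0, "fingers": 1}, {"dx": 0.006, "dy": 0, "dz": 0, "wx": 0, "wy": 0, "wz": 0, "fingers": 1}]'

```text
clock: 16.32
eef_pos: [424.7, 119.9, 88.1]
tool_rot: [-0.614, 1.57, -2.552]
force: [-0.4, 0.1, -2.9]
width: 49.5
```

>>> servo_tool --rows '[{"dx": 0, "dy": 0, "dz": 0, "wx": 0, "wy": 0, "wz": 0, "fingers": 1}, {"dx": 0, "dy": 0, "dz": 0, "wx": 0, "wy": 0, "wz": 0, "fingers": 1}]'

```text
clock: 16.58
eef_pos: [424.9, 120.0, 88.7]
tool_rot: [2.129, 1.57, 0.191]
force: [0.6, -0.4, -2.8]
width: 49.5
```

>>> servo_tool --rows '[{"dx": 0.007, "dy": 0, "dz": 0, "wx": 0, "wy": 0, "wz": 0, "fingers": 1}, {"dx": 0.007, "dy": 0, "dz": 0, "wx": 0, "wy": 0, "wz": 0, "fingers": 1}, {"dx": 0.007, "dy": 0, "dz": 0, "wx": 0, "wy": 0, "wz": 0, "fingers": 1}, {"dx": 0.005, "dy": 0, "dz": 0, "wx": 0, "wy": 0, "wz": 0, "fingers": 1}, {"dx": 0, "dy": 0, "dz": 0, "wx": 0, "wy": 0, "wz": 0, "fingers": 1}]'

```text
clock: 17.2
eef_pos: [424.5, 119.9, 68.7]
tool_rot: [-0.959, 1.57, -2.898]
force: [0.8, 0.1, -3.1]
width: 49.4
```

Clear of the cone. Seat expected near TCP 54; going to about 56.5, then small steps.

>>> servo_tool --rows '[{"dx": 0.008, "dy": 0, "dz": 0, "wx": 0, "wy": 0, "wz": 0, "fingers": 1}, {"dx": 0.006, "dy": 0, "dz": 0, "wx": 0, "wy": 0, "wz": 0, "fingers": 1}, {"dx": 0.002, "dy": 0, "dz": 0, "wx": 0, "wy": 0, "wz": 0, "fingers": 1}, {"dx": 0, "dy": 0, "dz": 0, "wx": 0, "wy": 0, "wz": 0, "fingers": 1}]'

```text
clock: 17.7
eef_pos: [424.6, 119.9, 56.9]
tool_rot: [-0.983, 1.571, -2.921]
force: [0.5, 0.3, -3.6]
width: 49.1
```

>>> servo_tool --rows '[{"dx": 0.002, "dy": 0, "dz": 0, "wx": 0, "wy": 0, "wz": 0, "fingers": 1}, {"dx": 0, "dy": 0, "dz": 0, "wx": 0, "wy": 0, "wz": 0, "fingers": 1}]'

```text
clock: 17.95
eef_pos: [424.7, 120.0, 55.5]
tool_rot: [-2.434, 1.571, 1.911]
force: [0.6, 0.5, -2.9]
width: 49.5
```

>>> servo_tool --rows '[{"dx": 0.002, "dy": 0, "dz": 0, "wx": 0, "wy": 0, "wz": 0, "fingers": 1}, {"dx": 0, "dy": 0, "dz": 0, "wx": 0, "wy": 0, "wz": 0, "fingers": 1}]'

```text
clock: 18.2
eef_pos: [424.8, 120.0, 54.2]
tool_rot: [2.672, 1.57, 0.734]
force: [-0.3, -0.1, -0.2]
width: 49.4
```

>>> servo_tool --rows '[{"dx": 0.001, "dy": 0, "dz": 0, "wx": 0, "wy": 0, "wz": 0, "fingers": 1}, {"dx": 0, "dy": 0, "dz": 0, "wx": 0, "wy": 0, "wz": 0, "fingers": 1}]'

```text
clock: 18.45
eef_pos: [424.9, 120.1, 54.1]
tool_rot: [2.887, 1.569, 0.949]
force: [-1.6, 0.9, 11.5]
width: 49.2
```

>>> servo_tool --rows '[{"dx": -0.001, "dy": 0, "dz": 0, "wx": 0, "wy": 0, "wz": 0, "fingers": 1}, {"dx": 0, "dy": 0, "dz": 0, "wx": 0, "wy": 0, "wz": 0, "fingers": 0}, {"dx": 0, "dy": 0, "dz": 0, "wx": 0, "wy": 0, "wz": 0, "fingers": 0}, {"dx": 0, "dy": 0, "dz": 0, "wx": 0, "wy": 0, "wz": 0, "fingers": 0}, {"dx": 0, "dy": 0, "dz": 0, "wx": 0, "wy": 0, "wz": 0, "fingers": 0}]'

```text
clock: 19.08
eef_pos: [424.8, 120.0, 54.0]
tool_rot: [1.017, 1.571, -0.921]
force: [-0.1, 0.1, -0.2]
width: 85.4
```

>>> servo_tool --rows '[{"dx": -0.02, "dy": 0, "dz": 0, "wx": 0, "wy": 0, "wz": 0, "fingers": 0}, {"dx": -0.04, "dy": 0, "dz": 0, "wx": 0, "wy": 0, "wz": 0, "fingers": 0}, {"dx": -0.04, "dy": 0, "dz": 0, "wx": 0, "wy": 0, "wz": 0, "fingers": 0}, {"dx": 0, "dy": 0, "dz": 0, "wx": 0, "wy": 0, "wz": 0, "fingers": 0}, {"dx": 0, "dy": 0, "dz": 0, "wx": 0, "wy": 0, "wz": 0, "fingers": 0}]'

```text
clock: 19.7
eef_pos: [424.3, 120.3, 128.6]
tool_rot: [-1.481, 1.57, 2.865]
force: [-0.1, 0.6, -0.1]
width: 85.4
```

Run:
```python
from ov import *
np.set_printoptions(precision=1,suppress=True)
p,R=status()
save("scene","s12.png",(195,150,315,270),5)
c=np.array([425.2,118.2]);z=124.5
x0,y0=(proj("scene",[c[0],c[1],z])[0]).astype(int); j=np.array([np.cos(-1.9395),np.sin(-1.9395)])
l=np.array([-j[1],j[0]])
for s in(-1,1):
  for dz in(-6,0,3,6,10,15):
    print(s,dz,[((proj("scene",[*(c+s*j*r+q*l),130.5+dz])[0]-[x0-30,y0-35]+.5)*7-.5) for r in(27,34) for q in (-11,11)])
o,p2,R2=rows(p,R,np.array([558.7,-129.4,100]),Rt(-1.937),fing=0); show(o)
```

```text
t 19.7 tcp [424.3 120.3 128.6] yaw -1.9373 xdown [-0.  0. -1.] F [-0.1  0.6 -0.1] w 85.4 q [-0.8  0.6  0.7  2.2 -0.8  0.6 -1.5]
-1 -6 [array([150.2, 283.5]), array([138.5, 242.9]), array([131.9, 286.6]), array([120.4, 245.9])]
-1 0 [array([149.8, 272.4]), array([138. , 231.7]), array([131.4, 275.5]), array([119.9, 234.8])]
-1 3 [array([149.5, 266.8]), array([137.8, 226.1]), array([131.1, 269.9]), array([119.6, 229.2])]
-1 6 [array([149.3, 261.2]), array([137.5, 220.5]), array([130.9, 264.3]), array([119.3, 223.6])]
-1 10 [array([149. , 253.7]), array([137.2, 213. ]), array([130.5, 256.8]), array([118.9, 216.1])]
-1 15 [array([148.6, 244.3]), array([136.8, 203.6]), array([130.1, 247.4]), array([118.5, 206.6])]
1 -6 [array([290.4, 259.8]), array([277.2, 219.6]), array([308.4, 256.7]), array([295.1, 216.6])]
1 0 [array([290.3, 248.6]), array([277.1, 208.5]), array([308.4, 245.6]), array([295. , 205.5])]
1 3 [array([290.3, 243.1]), array([277.1, 202.9]), array([308.4, 240. ]), array([295. , 199.9])]
1 6 [array([290.3, 237.4]), array([277.1, 197.3]), array([308.4, 234.4]), array([295. , 194.3])]
1 10 [array([290.3, 229.9]), array([277. , 189.8]), array([308.4, 226.9]), array([295. , 186.8])]
1 15 [array([290.2, 220.5]), array([276.9, 180.4]), array([308.4, 217.5]), array([295. , 177.4])]
[{"dx":0.0047,"dy":0.0358,"dz":0.0308,"wx":-0,"wy":0,"wz":0.001,"fingers":0},{"dx":0.0048,"dy":0.0358,"dz":0.0308,"wx":-0,"wy":0,"wz":0.001,"fingers":0},{"dx":0.0047,"dy":0.0358,"dz":0.0308,"wx":-0,"wy":0,"wz":0.001,"fingers":0},{"dx":0.0048,"dy":0.0358,"dz":0.0308,"wx":-0,"wy":0,"wz":0.001,"fingers":0},{"dx":0.0048,"dy":0.0359,"dz":0.0309,"wx":-0,"wy":0,"wz":0.001,"fingers":0}]
[{"dx":0.0047,"dy":0.0358,"dz":0.0308,"wx":-0,"wy":0,"wz":0.001,"fingers":0},{"dx":0.0048,"dy":0.0358,"dz":0.0309,"wx":-0,"wy":0,"wz":0.001,"fingers":0},{"dx":0.0047,"dy":0.0359,"dz":0.0308,"wx":-0,"wy":0,"wz":0.001,"fingers":0}]
```

View pics/s12.png

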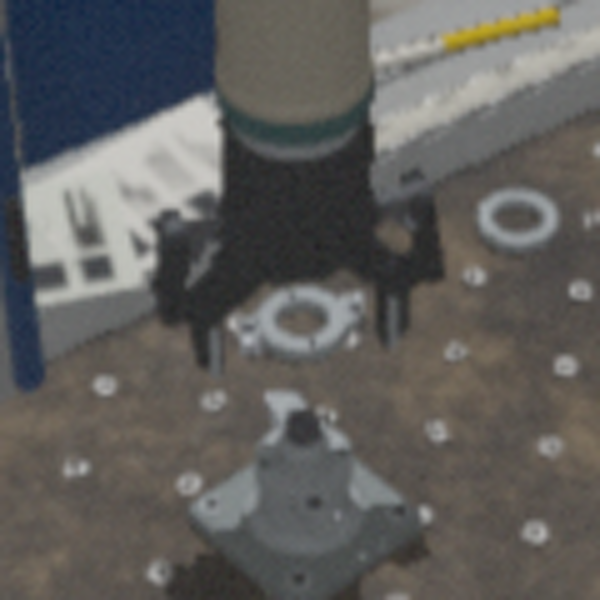

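>>> servo_tool --rows '[{"dx": 0.0, "dy": 0.0358, "dz": 0.0308, "wx": 0, "wy": 0, "wz": 0, "fingers": 0}, {"dx": 0.005, "dy": 0.0358, "dz": 0.0308, "wx": 0, "wy": 0, "wz": 0, "fingers": 0}, {"dx": 0.005, "dy": 0.0358, "dz": 0.0308, "wx": 0, "wy": 0, "wz": 0, "fingers": 0}, {"dx": 0.005, "dy": 0.0358, "dz": 0.0308, "wx": 0, "wy": 0, "wz": 0, "fingers": 0}, {"dx": 0.005, "dy": 0.0359, "dz": 0.0309, "wx": 0, "wy": 0, "wz": 0, "fingers": 0}]'

```text
clock: 20.38
eef_pos: [508.4, -37.1, 112.7]
tool_rot: [-1.428, 1.569, 2.917]
force: [0.4, 0.1, -0.5]
width: 85.3
```

>>> servo_tool --rows '[{"dx": 0.005, "dy": 0.0358, "dz": 0.0308, "wx": 0, "wy": 0, "wz": 0, "fingers": 0}, {"dx": 0.005, "dy": 0.0358, "dz": 0.0309, "wx": 0, "wy": 0, "wz": 0, "fingers": 0}, {"dx": 0.005, "dy": 0.0359, "dz": 0.0308, "wx": 0, "wy": 0, "wz": 0, "fingers": 0}, {"dx": 0, "dy": 0, "dz": 0, "wx": 0, "wy": 0, "wz": 0, "fingers": 0}, {"dx": 0, "dy": 0, "dz": 0, "wx": 0, "wy": 0, "wz": 0, "fingers": 0}]'

```text
clock: 21.0
eef_pos: [557.9, -128.9, 101.6]
tool_rot: [-1.79, 1.568, 2.555]
force: [-0.0, 0.3, -0.1]
width: 85.5
```

>>> servo_tool --rows '[{"dx": 0, "dy": 0, "dz": 0, "wx": 0, "wy": 0, "wz": 0, "fingers": 0}, {"dx": 0, "dy": 0, "dz": 0, "wx": 0, "wy": 0, "wz": 0, "fingers": 0}]'

```text
clock: 21.25
eef_pos: [558.8, -128.6, 102.7]
tool_rot: [-2.388, 1.57, 1.958]
force: [-0.2, -1.0, 0.4]
width: 85.3
```

Run:
```python
from ov import *
p,R=status()
for n in("scene","top"):
    im=grab(n);print(n,"cutter on stand",fitring(n,im,(424.5,119.4),60,16.5,27,5,wo=0),fitring(n,im,(424.5,119.4),60,16.5,27,5,wo=1))
I=[((424.5,119.4),60,27,(0,255,0)),((424.5,119.4),60,16.5,(255,255,0)),((424.5,119.4),30,25,(0,0,255)),((424.5,119.4),92,10,(255,0,255))]
overlay("scene","o13.png",I,(225,215,285,275),7,1.3)
overlay("top","o13t.png",I,(215,210,275,270),7,1.3)
p,R=status()
o,p2,R2=rows(p,R,np.array([558.7,-129.4,3]),Rt(-1.937),fing=0); show(o)
```

```text
t 21.25 tcp [ 558.8 -128.6  102.7] yaw -1.9365 xdown [-3.e-04  7.e-04 -1.e+00] F [-0.2 -1.   0.4] w 85.3 q [-0.22  0.8   0.66  1.86 -0.71  0.74 -1.09]
scene cutter on stand (array([426.77471002, 118.66834349]), np.float64(72.39470672607422)) (array([426.4531072 , 119.15987041]), np.float64(19.874046325683594))
top cutter on stand (array([417.47258387, 118.76852219]), np.float64(53.91375732421875)) (array([419.91697608, 120.27266803]), np.float64(3.8352699279785156))
t 21.45 tcp [ 559.1 -129.3  102.9] yaw -1.9372 xdown [ 2.e-04  1.e-04 -1.e+00] F [-0.2 -0.2  0.7] w 85.5 q [-0.22  0.8   0.66  1.86 -0.71  0.74 -1.09]
[{"dx":0.0444,"dy":-0.0001,"dz":0.0001,"wx":-0.001,"wy":-0.001,"wz":-0,"fingers":0},{"dx":0.0444,"dy":-0.0002,"dz":0.0001,"wx":-0.001,"wy":-0.001,"wz":-0,"fingers":0},{"dx":0.0444,"dy":-0.0001,"dz":0.0001,"wx":-0.001,"wy":-0.001,"wz":-0,"fingers":0}]
```

View pics/o13.png

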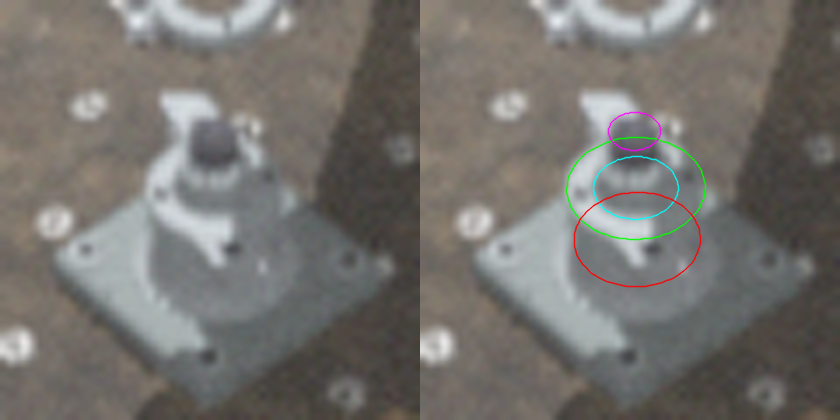

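View pics/o13t.png

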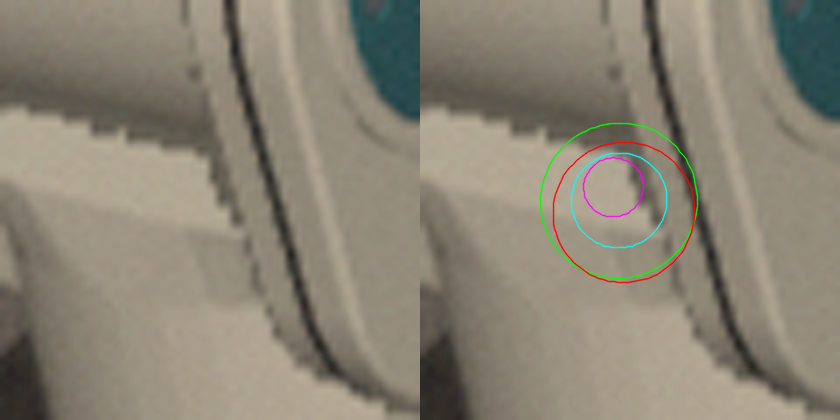

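>>> servo_tool --rows '[{"dx": 0.045, "dy": 0, "dz": 0, "wx": 0, "wy": 0, "wz": 0, "fingers": 0}, {"dx": 0.045, "dy": 0, "dz": 0, "wx": 0, "wy": 0, "wz": 0, "fingers": 0}, {"dx": 0.03, "dy": 0, "dz": 0, "wx": 0, "wy": 0, "wz": 0, "fingers": 0}, {"dx": 0.0132, "dy": 0, "dz": 0, "wx": 0, "wy": 0, "wz": 0, "fingers": 0}, {"dx": 0, "dy": 0, "dz": 0, "wx": 0, "wy": 0, "wz": 0, "fingers": 0}]'

```text
clock: 22.08
eef_pos: [558.9, -129.8, 2.7]
tool_rot: [-1.236, 1.57, 3.109]
force: [-0.7, 0.0, -0.7]
width: 85.1
```

>>> servo_tool --rows '[{"dx": 0, "dy": 0, "dz": 0, "wx": 0, "wy": 0, "wz": 0, "fingers": 0.3}, {"dx": 0, "dy": 0, "dz": 0, "wx": 0, "wy": 0, "wz": 0, "fingers": 0.3}, {"dx": 0, "dy": 0, "dz": 0, "wx": 0, "wy": 0, "wz": 0, "fingers": 0.3}]'

```text
clock: 22.45
eef_pos: [559.4, -129.8, 3.5]
tool_rot: [1.802, 1.57, -0.135]
force: [0.2, -0.2, -0.4]
width: 59.7
```

>>> servo_tool --rows '[{"dx": 0, "dy": 0, "dz": 0, "wx": 0, "wy": 0, "wz": 0, "fingers": 1}, {"dx": 0, "dy": 0, "dz": 0, "wx": 0, "wy": 0, "wz": 0, "fingers": 1}, {"dx": 0, "dy": 0, "dz": 0, "wx": 0, "wy": 0, "wz": 0, "fingers": 1}, {"dx": 0, "dy": 0, "dz": 0, "wx": 0, "wy": 0, "wz": 0, "fingers": 1}]'

```text
clock: 22.95
eef_pos: [559.3, -129.7, 3.8]
tool_rot: [2.366, 1.57, 0.428]
force: [-1.7, 1.8, 7.5]
width: 46.3
```

Run:
```python
from ov import *
p,R=status()
overlay("scene","o14.png",[((558.7,-129.4),10,25,(0,255,0)),((558.7,-129.4),0,25,(255,255,0))],(265,155,335,220),6,1.6)
```

```text
t 22.95 tcp [ 559.3 -129.7    3.8] yaw -1.9378 xdown [ 9.e-04  4.e-04 -1.e+00] F [-1.7  1.8  7.5] w 46.3 q [-0.14  0.93  0.52  1.89 -0.85  0.56 -0.98]
```

View pics/o14.png

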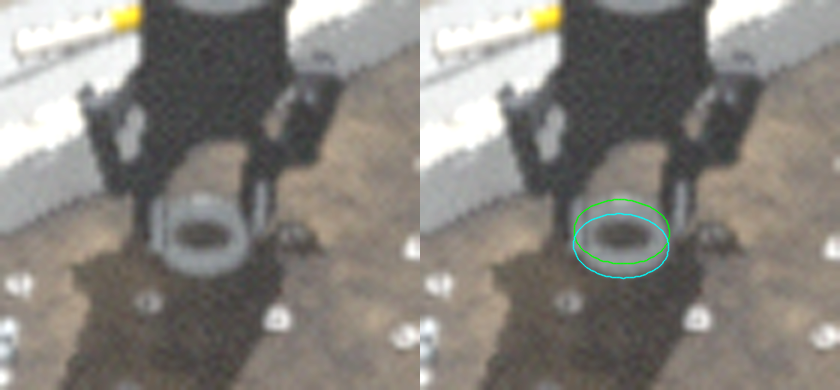

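>>> servo_tool --rows '[{"dx": -0.01, "dy": 0, "dz": 0, "wx": 0, "wy": 0, "wz": 0, "fingers": 1}, {"dx": -0.03, "dy": 0, "dz": 0, "wx": 0, "wy": 0, "wz": 0, "fingers": 1}, {"dx": -0.05, "dy": 0, "dz": 0, "wx": 0, "wy": 0, "wz": 0, "fingers": 1}, {"dx": -0.05, "dy": 0, "dz": 0, "wx": 0, "wy": 0, "wz": 0, "fingers": 1}, {"dx": -0.025, "dy": 0, "dz": 0, "wx": 0, "wy": 0, "wz": 0, "fingers": 1}]'

```text
clock: 23.62
eef_pos: [559.7, -130.1, 128.6]
tool_rot: [1.66, 1.568, -0.278]
force: [0.3, 0.0, -0.7]
width: 45.9
```

>>> servo_tool --rows '[{"dx": 0, "dy": -0.0358, "dz": -0.0308, "wx": 0, "wy": 0, "wz": 0, "fingers": 1}, {"dx": 0, "dy": -0.0358, "dz": -0.0308, "wx": 0, "wy": 0, "wz": 0, "fingers": 1}, {"dx": 0, "dy": -0.0358, "dz": -0.0308, "wx": 0, "wy": 0, "wz": 0, "fingers": 1}, {"dx": 0, "dy": -0.0358, "dz": -0.0308, "wx": 0, "wy": 0, "wz": 0, "fingers": 1}, {"dx": 0, "dy": -0.0358, "dz": -0.0308, "wx": 0, "wy": 0, "wz": 0, "fingers": 1}]'

```text
clock: 24.25
eef_pos: [474.2, 27.3, 126.3]
tool_rot: [-1.314, 1.57, 3.031]
force: [0.0, 0.0, 0.2]
width: 45.7
```

>>> servo_tool --rows '[{"dx": 0, "dy": -0.0358, "dz": -0.0308, "wx": 0, "wy": 0, "wz": 0, "fingers": 1}, {"dx": 0, "dy": -0.0358, "dz": -0.0308, "wx": 0, "wy": 0, "wz": 0, "fingers": 1}, {"dx": 0, "dy": -0.0358, "dz": -0.0308, "wx": 0, "wy": 0, "wz": 0, "fingers": 1}, {"dx": 0, "dy": 0, "dz": 0, "wx": 0, "wy": 0, "wz": 0, "fingers": 1}, {"dx": 0, "dy": 0, "dz": 0, "wx": 0, "wy": 0, "wz": 0, "fingers": 1}]'

```text
clock: 24.88
eef_pos: [425.1, 119.4, 126.6]
tool_rot: [1.051, 1.57, -0.886]
force: [0.6, 0.6, -0.7]
width: 46.3
```

>>> servo_tool --rows '[{"dx": 0, "dy": 0, "dz": 0, "wx": 0, "wy": 0, "wz": 0, "fingers": 1}, {"dx": 0, "dy": 0, "dz": 0, "wx": 0, "wy": 0, "wz": 0, "fingers": 1}, {"dx": 0, "dy": 0, "dz": 0, "wx": 0, "wy": 0, "wz": 0, "fingers": 1}]'

```text
clock: 25.25
eef_pos: [425.0, 119.3, 126.6]
tool_rot: [1.394, 1.571, -0.545]
force: [-0.5, -0.1, -1.0]
width: 46.0
```

Run:
```python
from ov import *
p,R=status()
c=p[:2];z=p[2]-3.8
x0,y0=(proj("scene",[c[0],c[1],z])[0]).astype(int)
overlay("scene","o15.png",[(c,z+10,25,(0,255,0)),(c,z+10,16.5,(255,255,0)),(c,z,25,(0,0,255)),((424.5,119.4),92,10,(255,0,255))],(x0-30,y0-35,x0+30,y0+35),7,1.5)
p,R=status()
o,p2,R2=rows(p,R,np.array([424.5,119.4,86]),Rt(-1.937),fing=1,n=4); show(o)
```

```text
t 25.25 tcp [425.  119.3 126.6] yaw -1.9388 xdown [ 2.e-04 -1.e-04 -1.e+00] F [-0.5 -0.1 -1. ] w 46.0 q [-0.82  0.63  0.72  2.19 -0.78  0.59 -1.45]
t 25.3 tcp [425.  119.4 126.6] yaw -1.9385 xdown [ 1.e-04 -1.e-04 -1.e+00] F [ 0.1  0.3 -0.9] w 46.1 q [-0.82  0.63  0.72  2.19 -0.78  0.59 -1.45]
[{"dx":0.0135,"dy":-0.0001,"dz":0.0001,"wx":-0.004,"wy":0,"wz":-0,"fingers":1},{"dx":0.0136,"dy":-0.0002,"dz":0.0001,"wx":-0.004,"wy":0,"wz":-0,"fingers":1},{"dx":0.0135,"dy":-0.0001,"dz":0,"wx":-0.004,"wy":0,"wz":-0,"fingers":1},{"dx":0.0136,"dy":-0.0002,"dz":0.0001,"wx":-0.004,"wy":0,"wz":-0,"fingers":1}]
```

View pics/o15.png

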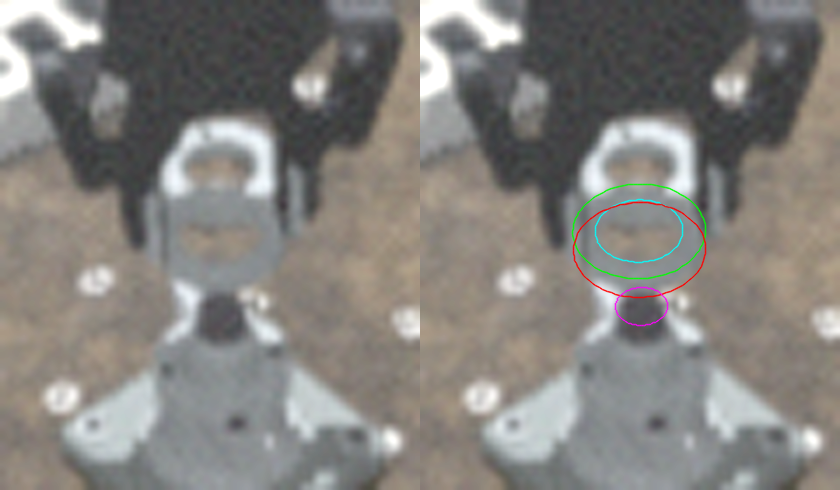

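>>> servo_tool --rows '[{"dx": 0.015, "dy": -0.0006, "dz": 0, "wx": 0, "wy": 0, "wz": 0, "fingers": 1}, {"dx": 0.015, "dy": 0, "dz": 0, "wx": 0, "wy": 0, "wz": 0, "fingers": 1}, {"dx": 0.01, "dy": 0, "dz": 0, "wx": 0, "wy": 0, "wz": 0, "fingers": 1}, {"dx": 0.008, "dy": 0, "dz": 0, "wx": 0, "wy": 0, "wz": 0, "fingers": 1}, {"dx": 0.006, "dy": 0, "dz": 0, "wx": 0, "wy": 0, "wz": 0, "fingers": 1}]'

```text
clock: 25.92
eef_pos: [424.3, 119.9, 85.7]
tool_rot: [-0.711, 1.571, -2.649]
force: [0.9, -0.1, -1.8]
width: 45.7
```

>>> servo_tool --rows '[{"dx": 0.005, "dy": 0, "dz": 0, "wx": 0, "wy": 0, "wz": 0, "fingers": 1}, {"dx": 0, "dy": 0, "dz": 0, "wx": 0, "wy": 0, "wz": 0, "fingers": 1}]'

```text
clock: 26.18
eef_pos: [424.3, 119.9, 82.2]
tool_rot: [-0.935, 1.571, -2.873]
force: [1.5, 0.4, -0.7]
width: 45.8
```

Underside about 78, at the start of the cone; continue to about TCP 66.5 in steps.

>>> servo_tool --rows '[{"dx": 0.006, "dy": 0, "dz": 0, "wx": 0, "wy": 0, "wz": 0, "fingers": 1}, {"dx": 0.005, "dy": 0, "dz": 0, "wx": 0, "wy": 0, "wz": 0, "fingers": 1}, {"dx": 0, "dy": 0, "dz": 0, "wx": 0, "wy": 0, "wz": 0, "fingers": 1}]'

```text
clock: 26.55
eef_pos: [424.2, 119.9, 73.9]
tool_rot: [-1.132, 1.57, -3.07]
force: [0.7, -0.0, -0.5]
width: 45.9
```

>>> servo_tool --rows '[{"dx": 0.005, "dy": 0, "dz": 0, "wx": 0, "wy": 0, "wz": 0, "fingers": 1}, {"dx": 0.004, "dy": 0, "dz": 0, "wx": 0, "wy": 0, "wz": 0, "fingers": 1}, {"dx": 0, "dy": 0, "dz": 0, "wx": 0, "wy": 0, "wz": 0, "fingers": 1}]'

```text
clock: 26.92
eef_pos: [424.2, 119.9, 67.2]
tool_rot: [-1.073, 1.57, -3.011]
force: [0.4, -0.2, -0.8]
width: 46.2
```

>>> servo_tool --rows '[{"dx": 0.002, "dy": 0, "dz": 0, "wx": 0, "wy": 0, "wz": 0, "fingers": 1}, {"dx": 0, "dy": 0, "dz": 0, "wx": 0, "wy": 0, "wz": 0, "fingers": 1}]'

```text
clock: 27.18
eef_pos: [424.4, 120.0, 65.8]
tool_rot: [-1.372, 1.571, 2.973]
force: [-0.4, 0.3, 0.7]
width: 46.1
```

>>> servo_tool --rows '[{"dx": 0.0015, "dy": 0, "dz": 0, "wx": 0, "wy": 0, "wz": 0, "fingers": 1}, {"dx": 0, "dy": 0, "dz": 0, "wx": 0, "wy": 0, "wz": 0, "fingers": 1}]'

```text
clock: 27.42
eef_pos: [424.4, 120.0, 64.7]
tool_rot: [-2.204, 1.571, 2.142]
force: [0.2, 1.1, -0.5]
width: 46.0
```

>>> servo_tool --rows '[{"dx": 0.0015, "dy": 0, "dz": 0, "wx": 0, "wy": 0, "wz": 0, "fingers": 1}, {"dx": 0, "dy": 0, "dz": 0, "wx": 0, "wy": 0, "wz": 0, "fingers": 1}]'

```text
clock: 27.68
eef_pos: [424.5, 120.0, 63.8]
tool_rot: [2.81, 1.57, 0.872]
force: [-0.4, 0.6, 3.6]
width: 46.1
```

>>> servo_tool --rows '[{"dx": 0.0007, "dy": 0, "dz": 0, "wx": 0, "wy": 0, "wz": 0, "fingers": 1}, {"dx": 0, "dy": 0, "dz": 0, "wx": 0, "wy": 0, "wz": 0, "fingers": 1}]'

```text
clock: 27.92
eef_pos: [424.5, 120.0, 63.7]
tool_rot: [2.951, 1.57, 1.013]
force: [-0.7, 0.5, 9.8]
width: 46.0
```

>>> servo_tool --rows '[{"dx": -0.0008, "dy": 0, "dz": 0, "wx": 0, "wy": 0, "wz": 0, "fingers": 1}, {"dx": 0, "dy": 0, "dz": 0, "wx": 0, "wy": 0, "wz": 0, "fingers": 0}, {"dx": 0, "dy": 0, "dz": 0, "wx": 0, "wy": 0, "wz": 0, "fingers": 0}, {"dx": 0, "dy": 0, "dz": 0, "wx": 0, "wy": 0, "wz": 0, "fingers": 0}, {"dx": 0, "dy": 0, "dz": 0, "wx": 0, "wy": 0, "wz": 0, "fingers": 0}]'

```text
clock: 28.55
eef_pos: [424.4, 119.9, 63.6]
tool_rot: [-0.277, 1.571, -2.215]
force: [0.3, -0.7, -0.6]
width: 85.5
```

>>> servo_tool --rows '[{"dx": -0.02, "dy": 0, "dz": 0, "wx": 0, "wy": 0, "wz": 0, "fingers": 0}, {"dx": -0.04, "dy": 0, "dz": 0, "wx": 0, "wy": 0, "wz": 0, "fingers": 0}, {"dx": -0.03, "dy": 0, "dz": 0, "wx": 0, "wy": 0, "wz": 0, "fingers": 0}, {"dx": 0, "dy": 0, "dz": 0, "wx": 0, "wy": 0, "wz": 0, "fingers": 0}, {"dx": 0, "dy": 0, "dz": 0, "wx": 0, "wy": 0, "wz": 0, "fingers": 0}]'

```text
clock: 29.18
eef_pos: [424.0, 120.2, 130.7]
tool_rot: [-1.294, 1.57, 3.052]
force: [-0.6, 0.2, -0.6]
width: 85.4
```

Run:
```python
from ov import *
p,R=status()
o,p2,R2=rows(p,R,np.array([500,-10,115]),Rt(-0.175),fing=0,n=18); show(o)
```

```text
t 29.18 tcp [424.  120.2 130.7] yaw -1.9374 xdown [-7.e-04  1.e-04 -1.e+00] F [-0.6  0.2 -0.6] w 85.4 q [-0.83  0.63  0.74  2.19 -0.77  0.6  -1.46]
[{"dx":0.0012,"dy":0.0087,"dz":0.007,"wx":-0.935,"wy":-0,"wz":0,"fingers":0},{"dx":0.0012,"dy":0.008,"dz":0.0078,"wx":-0.935,"wy":-0,"wz":0,"fingers":0},{"dx":0.0012,"dy":0.0072,"dz":0.0085,"wx":-0.935,"wy":-0,"wz":0,"fingers":0},{"dx":0.0011,"dy":0.0063,"dz":0.0092,"wx":-0.935,"wy":-0,"wz":0,"fingers":0},{"dx":0.0012,"dy":0.0054,"dz":0.0098,"wx":-0.935,"wy":-0,"wz":0,"fingers":0}]
[{"dx":0.0011,"dy":0.0044,"dz":0.0103,"wx":-0.935,"wy":-0,"wz":0,"fingers":0},{"dx":0.0012,"dy":0.0034,"dz":0.0106,"wx":-0.935,"wy":-0,"wz":0,"fingers":0},{"dx":0.0011,"dy":0.0023,"dz":0.0109,"wx":-0.935,"wy":-0,"wz":0,"fingers":0},{"dx":0.0012,"dy":0.0012,"dz":0.0111,"wx":-0.935,"wy":-0,"wz":0,"fingers":0},{"dx":0.0011,"dy":0.0002,"dz":0.0112,"wx":-0.935,"wy":-0,"wz":0,"fingers":0}]
[{"dx":0.0012,"dy":-0.0009,"dz":0.0111,"wx":-0.935,"wy":-0,"wz":0,"fingers":0},{"dx":0.0011,"dy":-0.002,"dz":0.011,"wx":-0.935,"wy":-0,"wz":0,"fingers":0},{"dx":0.0012,"dy":-0.0031,"dz":0.0107,"wx":-0.935,"wy":-0,"wz":0,"fingers":0},{"dx":0.0011,"dy":-0.0041,"dz":0.0104,"wx":-0.935,"wy":-0,"wz":0,"fingers":0},{"dx":0.0012,"dy":-0.0051,"dz":0.0099,"wx":-0.935,"wy":-0,"wz":0,"fingers":0}]
[{"dx":0.0011,"dy":-0.0061,"dz":0.0094,"wx":-0.935,"wy":-0,"wz":0,"fingers":0},{"dx":0.0012,"dy":-0.007,"dz":0.0088,"wx":-0.935,"wy":-0,"wz":0,"fingers":0},{"dx":0.0011,"dy":-0.0078,"dz":0.008,"wx":-0.935,"wy":-0,"wz":0,"fingers":0}]
```

>>> servo_tool --rows '[{"dx": 0, "dy": 0.0087, "dz": 0.007, "wx": -0.935, "wy": 0, "wz": 0, "fingers": 0}, {"dx": 0, "dy": 0.008, "dz": 0.0078, "wx": -0.935, "wy": 0, "wz": 0, "fingers": 0}, {"dx": 0, "dy": 0.0072, "dz": 0.0085, "wx": -0.935, "wy": 0, "wz": 0, "fingers": 0}, {"dx": 0, "dy": 0.0063, "dz": 0.0092, "wx": -0.935, "wy": 0, "wz": 0, "fingers": 0}, {"dx": 0, "dy": 0.0054, "dz": 0.0098, "wx": -0.935, "wy": 0, "wz": 0, "fingers": 0}]'

```text
clock: 29.8
eef_pos: [444.9, 83.5, 130.2]
tool_rot: [-1.546, 1.569, -2.991]
force: [-0.0, 0.1, 0.8]
width: 85.5
```

>>> servo_tool --rows '[{"dx": 0, "dy": 0.0044, "dz": 0.0103, "wx": -0.935, "wy": 0, "wz": 0, "fingers": 0}, {"dx": 0, "dy": 0.0034, "dz": 0.0106, "wx": -0.935, "wy": 0, "wz": 0, "fingers": 0}, {"dx": 0, "dy": 0.0023, "dz": 0.0109, "wx": -0.935, "wy": 0, "wz": 0, "fingers": 0}, {"dx": 0, "dy": 0.0012, "dz": 0.0111, "wx": -0.935, "wy": 0, "wz": 0, "fingers": 0}, {"dx": 0, "dy": 0.0002, "dz": 0.0112, "wx": -0.935, "wy": 0, "wz": 0, "fingers": 0}]'

```text
clock: 30.42
eef_pos: [466.0, 47.4, 130.2]
tool_rot: [-2.245, 1.569, 3.083]
force: [0.0, -0.3, -0.9]
width: 85.7
```

>>> servo_tool --rows '[{"dx": 0, "dy": -0.0009, "dz": 0.0111, "wx": -0.935, "wy": 0, "wz": 0, "fingers": 0}, {"dx": 0, "dy": -0.002, "dz": 0.011, "wx": -0.935, "wy": 0, "wz": 0, "fingers": 0}, {"dx": 0, "dy": -0.0031, "dz": 0.0107, "wx": -0.935, "wy": 0, "wz": 0, "fingers": 0}, {"dx": 0, "dy": -0.0041, "dz": 0.0104, "wx": -0.935, "wy": 0, "wz": 0, "fingers": 0}, {"dx": 0, "dy": -0.0051, "dz": 0.0099, "wx": -0.935, "wy": 0, "wz": 0, "fingers": 0}]'

```text
clock: 31.05
eef_pos: [487.1, 11.4, 130.1]
tool_rot: [-2.942, 1.569, 2.875]
force: [0.1, -0.2, -0.1]
width: 85.3
```

>>> servo_tool --rows '[{"dx": 0, "dy": -0.0061, "dz": 0.0094, "wx": -0.935, "wy": 0, "wz": 0, "fingers": 0.18}, {"dx": 0, "dy": -0.007, "dz": 0.0088, "wx": -0.935, "wy": 0, "wz": 0, "fingers": 0.18}, {"dx": 0, "dy": -0.0078, "dz": 0.008, "wx": -0.935, "wy": 0, "wz": 0, "fingers": 0.18}, {"dx": 0, "dy": 0, "dz": 0, "wx": 0, "wy": 0, "wz": 0, "fingers": 0.18}, {"dx": 0, "dy": 0, "dz": 0, "wx": 0, "wy": 0, "wz": 0, "fingers": 0.18}]'

```text
clock: 31.68
eef_pos: [499.7, -10.0, 130.6]
tool_rot: [2.977, 1.569, 2.8]
force: [0.1, -0.3, 0.4]
width: 70.0
```

Run:
```python
from ov import *
p,R=status()
I=[((424.5,119.4),70,25,(0,255,0)),((424.5,119.4),70,16.5,(255,255,0)),((424.5,119.4),60,27,(0,0,255)),((424.5,119.4),92,10,(255,0,255))]
overlay("scene","o16.png",I,(225,200,285,270),7,1.3)
save("top","t16.png",(200,165,320,265),6)
p,R=status()
o,p2,R2=rows(p,R,np.array([557.5,33.7,90]),Rt(-.175),fing=.18); show(o)
```

```text
t 31.68 tcp [499.7 -10.  130.6] yaw -0.177 xdown [-1.5e-03  5.0e-04 -1.0e+00] F [ 0.1 -0.3  0.4] w 70.0 q [-0.18  0.58  0.21  2.03 -0.22  0.55  0.01]
t 31.77 tcp [499.9  -9.8 130.9] yaw -0.1759 xdown [-9.e-04  3.e-04 -1.e+00] F [ 0.8 -0.7  0.1] w 70.3 q [-0.18  0.58  0.21  2.03 -0.22  0.55  0.01]
[{"dx":0.0181,"dy":0.0235,"dz":0.0218,"wx":-0.003,"wy":-0.003,"wz":-0,"fingers":0.18},{"dx":0.0182,"dy":0.0235,"dz":0.0218,"wx":-0.003,"wy":-0.003,"wz":-0,"fingers":0.18},{"dx":0.0182,"dy":0.0235,"dz":0.0219,"wx":-0.003,"wy":-0.003,"wz":-0,"fingers":0.18}]
```

View pics/o16.png

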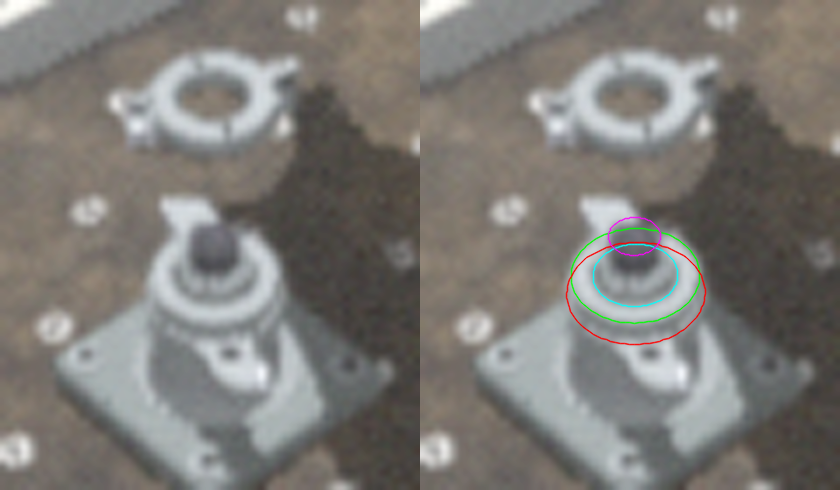

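View pics/t16.png

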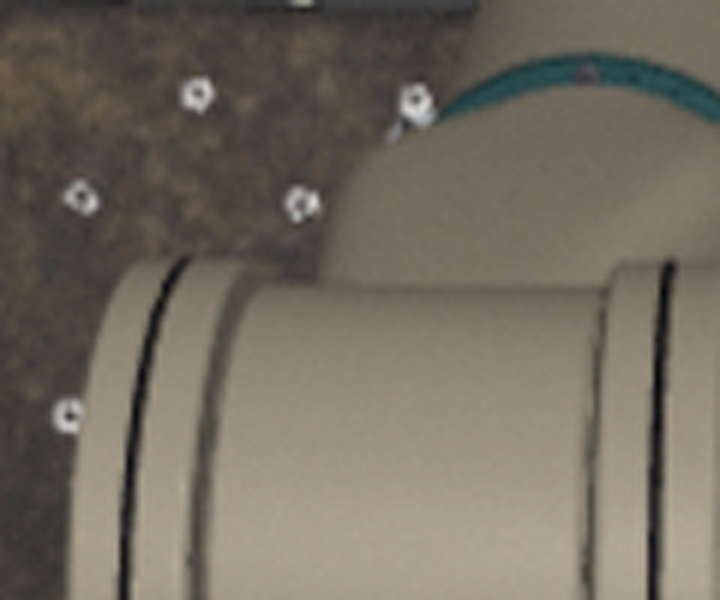

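>>> servo_tool --rows '[{"dx": 0.0182, "dy": 0.0235, "dz": 0.0218, "wx": 0.33, "wy": 0, "wz": 0, "fingers": 0.18}, {"dx": 0.0182, "dy": 0.0235, "dz": 0.0218, "wx": 0, "wy": 0, "wz": 0, "fingers": 0.18}, {"dx": 0.0182, "dy": 0.0235, "dz": 0.0219, "wx": 0, "wy": 0, "wz": 0, "fingers": 0.18}, {"dx": 0, "dy": 0, "dz": 0, "wx": 0, "wy": 0, "wz": 0, "fingers": 0.18}, {"dx": 0, "dy": 0, "dz": 0, "wx": 0, "wy": 0, "wz": 0, "fingers": 0.18}]'

```text
clock: 32.4
eef_pos: [558.0, 31.4, 90.3]
tool_rot: [-2.485, 1.57, -2.695]
force: [-0.3, 0.4, 0.6]
width: 70.0
```

>>> servo_tool --rows '[{"dx": 0, "dy": 0, "dz": 0, "wx": 0, "wy": 0, "wz": 0, "fingers": 0.18}, {"dx": 0, "dy": 0, "dz": 0, "wx": 0, "wy": 0, "wz": 0, "fingers": 0.18}]'

```text
clock: 32.65
eef_pos: [558.7, 31.3, 90.8]
tool_rot: [0.042, 1.57, -0.169]
force: [0.4, 0.1, 0.6]
width: 69.8
```

Run:
```python
from ov import *
p,R=status()
overlay("scene","o17.png",[((557.5,33.7),12,27,(0,255,0)),((557.5,33.7),12,16.5,(255,255,0))],(225,165,290,240),6,1.4)
p,R=status()
o,p2,R2=rows(p,R,np.array([557.5,33.7,5]),Rt(-.21),fing=.18); show(o)
```

```text
t 32.65 tcp [558.7  31.3  90.8] yaw -0.2108 xdown [ 4.e-04 -1.e-04 -1.e+00] F [0.4 0.1 0.6] w 69.8 q [-0.24  0.71  0.21  1.9  -0.26  0.56 -0.07]
t 32.7 tcp [558.8  31.5  90.7] yaw -0.2106 xdown [ 4.e-04  0.e+00 -1.e+00] F [-0.2 -0.2 -1.6] w 70.1 q [-0.24  0.71  0.21  1.9  -0.26  0.56 -0.07]
[{"dx":0.0381,"dy":0.0008,"dz":-0.0008,"wx":-0.002,"wy":0.001,"wz":-0,"fingers":0.18},{"dx":0.0381,"dy":0.0009,"dz":-0.0008,"wx":-0.002,"wy":0.001,"wz":-0,"fingers":0.18},{"dx":0.0381,"dy":0.0008,"dz":-0.0008,"wx":-0.002,"wy":0.001,"wz":-0,"fingers":0.18}]
```

View pics/o17.png

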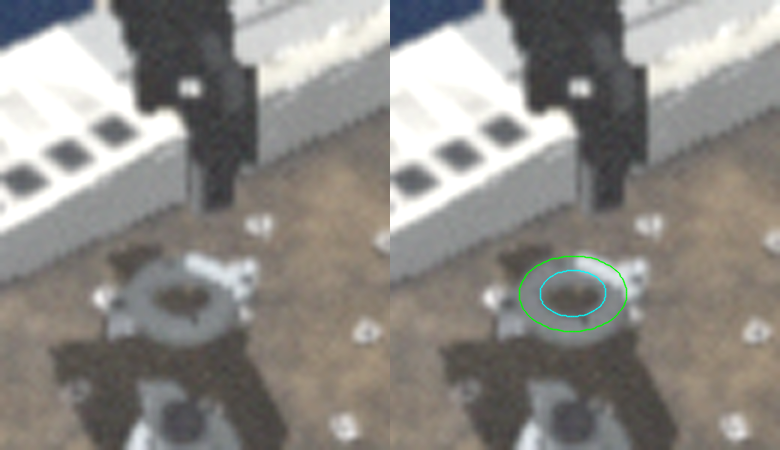

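>>> servo_tool --rows '[{"dx": 0.04, "dy": 0.0012, "dz": -0.0012, "wx": 0, "wy": 0, "wz": 0, "fingers": 0.18}, {"dx": 0.035, "dy": 0.0012, "dz": -0.0012, "wx": 0, "wy": 0, "wz": 0, "fingers": 0.18}, {"dx": 0.025, "dy": 0, "dz": 0, "wx": 0, "wy": 0, "wz": 0, "fingers": 0.18}, {"dx": 0.0143, "dy": 0, "dz": 0, "wx": 0, "wy": 0, "wz": 0, "fingers": 0.18}, {"dx": 0, "dy": 0, "dz": 0, "wx": 0, "wy": 0, "wz": 0, "fingers": 0.18}]'

```text
clock: 33.33
eef_pos: [557.3, 33.8, 4.1]
tool_rot: [-2.758, 1.57, -2.968]
force: [0.2, -1.0, -0.1]
width: 70.2
```

>>> servo_tool --rows '[{"dx": 0, "dy": 0, "dz": 0, "wx": 0, "wy": 0, "wz": 0, "fingers": 0.25}, {"dx": 0, "dy": 0, "dz": 0, "wx": 0, "wy": 0, "wz": 0, "fingers": 0.25}, {"dx": 0, "dy": 0, "dz": 0, "wx": 0, "wy": 0, "wz": 0, "fingers": 0.25}]'

```text
clock: 33.7
eef_pos: [558.0, 34.1, 5.1]
tool_rot: [0.31, 1.57, 0.101]
force: [0.2, 0.3, -0.3]
width: 63.8
```

>>> servo_tool --rows '[{"dx": 0, "dy": 0, "dz": 0, "wx": 0, "wy": 0, "wz": 0, "fingers": 1}, {"dx": 0, "dy": 0, "dz": 0, "wx": 0, "wy": 0, "wz": 0, "fingers": 1}, {"dx": 0, "dy": 0, "dz": 0, "wx": 0, "wy": 0, "wz": 0, "fingers": 1}, {"dx": 0, "dy": 0, "dz": 0, "wx": 0, "wy": 0, "wz": 0, "fingers": 1}]'

```text
clock: 34.2
eef_pos: [557.9, 34.0, 5.7]
tool_rot: [0.571, 1.57, 0.361]
force: [-2.1, -0.2, 9.3]
width: 49.9
```

Run:
```python
from ov import *
p,R=status()
overlay("scene","o18.png",[((557.5,33.7),12,27,(0,255,0)),((557.5,33.7),12,16.5,(255,255,0))],(225,165,290,240),6,1.4)
p,R=status()
o,p2,R2=rows(p,R,np.array([557.5,33.7,128]),R,fing=1,n=5)
o,p2,R2=rows(p2,R,np.array([424.5,119.4,128]),Rt(-.21),fing=1); show(o)
```

```text
t 34.2 tcp [557.9  34.    5.7] yaw -0.2105 xdown [ 1.1e-03  4.0e-04 -1.0e+00] F [-2.1 -0.2  9.3] w 49.9 q [-0.21  0.85  0.15  1.92 -0.3   0.39 -0.04]
t 34.25 tcp [558.   34.    5.8] yaw -0.2105 xdown [ 1.2e-03  4.0e-04 -1.0e+00] F [-1.9 -0.5 10.2] w 49.7 q [-0.21  0.85  0.15  1.92 -0.3   0.39 -0.04]
[{"dx":-0,"dy":0.0187,"dz":-0.0493,"wx":-0.001,"wy":0.003,"wz":-0.002,"fingers":1},{"dx":-0,"dy":0.0187,"dz":-0.0493,"wx":-0.001,"wy":0.003,"wz":-0.002,"fingers":1},{"dx":-0,"dy":0.0187,"dz":-0.0493,"wx":-0.001,"wy":0.003,"wz":-0.002,"fingers":1},{"dx":-0.0001,"dy":0.0187,"dz":-0.0493,"wx":-0.001,"wy":0.003,"wz":-0.002,"fingers":1}]
```

View pics/o18.png

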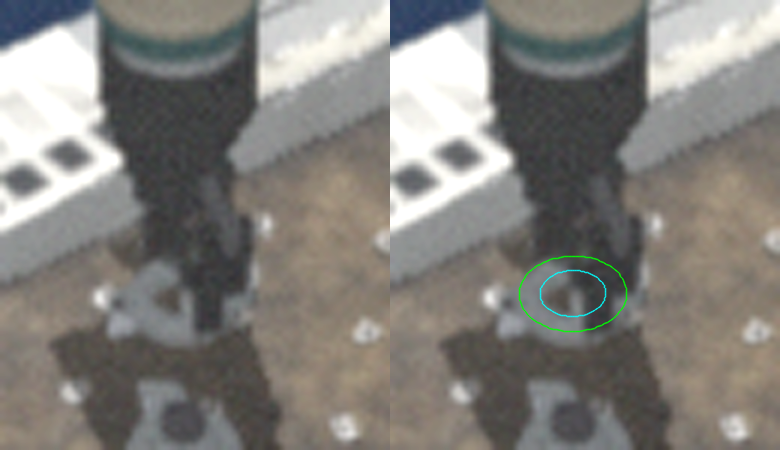

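>>> servo_tool --rows '[{"dx": -0.01, "dy": 0, "dz": 0, "wx": 0, "wy": 0, "wz": 0, "fingers": 1}, {"dx": -0.03, "dy": 0, "dz": 0, "wx": 0, "wy": 0, "wz": 0, "fingers": 1}, {"dx": -0.05, "dy": 0, "dz": 0, "wx": 0, "wy": 0, "wz": 0, "fingers": 1}, {"dx": -0.05, "dy": 0, "dz": 0, "wx": 0, "wy": 0, "wz": 0, "fingers": 1}, {"dx": -0.027, "dy": 0, "dz": 0, "wx": 0, "wy": 0, "wz": 0, "fingers": 1}]'

```text
clock: 34.88
eef_pos: [558.1, 34.0, 131.7]
tool_rot: [0.279, 1.569, 0.069]
force: [0.0, -0.6, -2.2]
width: 49.4
```

>>> servo_tool --rows '[{"dx": 0, "dy": 0.015, "dz": -0.0394, "wx": 0, "wy": 0, "wz": 0, "fingers": 1}, {"dx": 0, "dy": 0.015, "dz": -0.0394, "wx": 0, "wy": 0, "wz": 0, "fingers": 1}, {"dx": 0, "dy": 0.015, "dz": -0.0394, "wx": 0, "wy": 0, "wz": 0, "fingers": 1}, {"dx": 0, "dy": 0.015, "dz": -0.0394, "wx": 0, "wy": 0, "wz": 0, "fingers": 1}, {"dx": 0, "dy": 0.0148, "dz": -0.0396, "wx": 0, "wy": 0, "wz": 0, "fingers": 1}]'

```text
clock: 35.5
eef_pos: [423.5, 120.2, 129.9]
tool_rot: [3.032, 1.571, 2.822]
force: [-0.3, 1.3, -3.0]
width: 49.8
```

>>> servo_tool --rows '[{"dx": 0, "dy": 0, "dz": 0, "wx": 0, "wy": 0, "wz": 0, "fingers": 1}, {"dx": 0, "dy": 0, "dz": 0, "wx": 0, "wy": 0, "wz": 0, "fingers": 1}, {"dx": 0, "dy": 0, "dz": 0, "wx": 0, "wy": 0, "wz": 0, "fingers": 1}, {"dx": 0, "dy": 0, "dz": 0, "wx": 0, "wy": 0, "wz": 0, "fingers": 1}, {"dx": 0, "dy": 0, "dz": 0, "wx": 0, "wy": 0, "wz": 0, "fingers": 1}]'

```text
clock: 36.12
eef_pos: [424.9, 119.4, 129.7]
tool_rot: [-0.435, 1.571, -0.645]
force: [-0.2, -0.0, -2.9]
width: 49.8
```

Run:
```python
from ov import *
p,R=status()
c=p[:2];z=p[2]-5.8
x0,y0=(proj("scene",[c[0],c[1],z])[0]).astype(int)
overlay("scene","o19.png",[(c,z+12,27,(0,255,0)),(c,z+12,16.5,(255,255,0)),(c,z,27,(0,0,255)),((424.5,119.4),92,10,(255,0,255))],(x0-30,y0-35,x0+30,y0+35),7,1.5)
p,R=status()
o,p2,R2=rows(p,R,np.array([424.5,119.4,90]),Rt(-.21),fing=1,n=4); show(o)
```

```text
t 36.12 tcp [424.9 119.4 129.7] yaw -0.2106 xdown [ 1.e-04 -1.e-04 -1.e+00] F [-0.2 -0.  -2.9] w 49.8 q [-0.51  0.53  0.24  2.18 -0.28  0.46 -0.26]
t 36.17 tcp [424.8 119.5 129.7] yaw -0.2104 xdown [ 1.e-04 -1.e-04 -1.e+00] F [ 0.   0.4 -1.9] w 49.6 q [-0.51  0.53  0.24  2.18 -0.28  0.46 -0.26]
[{"dx":0.0132,"dy":-0,"dz":-0.0001,"wx":-0.001,"wy":0,"wz":0,"fingers":1},{"dx":0.0133,"dy":-0.0001,"dz":-0.0001,"wx":-0.001,"wy":0,"wz":0,"fingers":1},{"dx":0.0132,"dy":-0,"dz":-0.0001,"wx":-0.001,"wy":0,"wz":0,"fingers":1},{"dx":0.0133,"dy":-0.0001,"dz":-0.0001,"wx":-0.001,"wy":0,"wz":0,"fingers":1}]
```

View pics/o19.png

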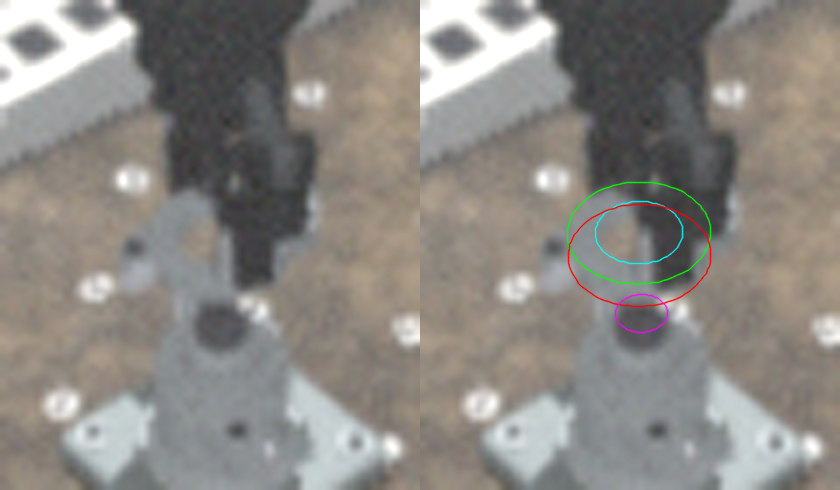

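>>> servo_tool --rows '[{"dx": 0.015, "dy": 0, "dz": 0, "wx": 0, "wy": 0, "wz": 0, "fingers": 1}, {"dx": 0.015, "dy": 0, "dz": 0, "wx": 0, "wy": 0, "wz": 0, "fingers": 1}, {"dx": 0.01, "dy": 0, "dz": 0, "wx": 0, "wy": 0, "wz": 0, "fingers": 1}, {"dx": 0.008, "dy": 0, "dz": 0, "wx": 0, "wy": 0, "wz": 0, "fingers": 1}, {"dx": 0.005, "dy": 0, "dz": 0, "wx": 0, "wy": 0, "wz": 0, "fingers": 1}]'

```text
clock: 36.8
eef_pos: [424.5, 119.6, 89.5]
tool_rot: [-2.623, 1.57, -2.833]
force: [0.6, -0.7, -2.5]
width: 49.4
```

>>> servo_tool --rows '[{"dx": 0.005, "dy": 0, "dz": 0, "wx": 0, "wy": 0, "wz": 0, "fingers": 1}, {"dx": 0, "dy": 0, "dz": 0, "wx": 0, "wy": 0, "wz": 0, "fingers": 1}]'

```text
clock: 37.05
eef_pos: [424.5, 119.7, 86.1]
tool_rot: [-2.768, 1.571, -2.978]
force: [0.4, 0.3, -3.6]
width: 49.6
```

>>> servo_tool --rows '[{"dx": 0.005, "dy": 0, "dz": 0, "wx": 0, "wy": 0, "wz": 0, "fingers": 1}, {"dx": 0.003, "dy": 0, "dz": 0, "wx": 0, "wy": 0, "wz": 0, "fingers": 1}, {"dx": 0, "dy": 0, "dz": 0, "wx": 0, "wy": 0, "wz": 0, "fingers": 1}]'

```text
clock: 37.42
eef_pos: [424.5, 119.7, 80.1]
tool_rot: [-2.695, 1.57, -2.905]
force: [-0.3, -0.2, -2.7]
width: 49.1
```

>>> servo_tool --rows '[{"dx": 0.003, "dy": 0, "dz": 0, "wx": 0, "wy": 0, "wz": 0, "fingers": 1}, {"dx": 0, "dy": 0, "dz": 0, "wx": 0, "wy": 0, "wz": 0, "fingers": 1}]'

```text
clock: 37.67
eef_pos: [424.5, 119.7, 77.9]
tool_rot: [-2.532, 1.571, -2.742]
force: [0.2, 0.5, -2.7]
width: 49.5
```

>>> servo_tool --rows '[{"dx": 0.0015, "dy": 0, "dz": 0, "wx": 0, "wy": 0, "wz": 0, "fingers": 1}, {"dx": 0, "dy": 0, "dz": 0, "wx": 0, "wy": 0, "wz": 0, "fingers": 1}]'

```text
clock: 37.92
eef_pos: [424.5, 119.7, 76.8]
tool_rot: [-2.6, 1.571, -2.81]
force: [-0.3, -0.1, -2.7]
width: 49.3
```

>>> servo_tool --rows '[{"dx": 0.0013, "dy": 0, "dz": 0, "wx": 0, "wy": 0, "wz": 0, "fingers": 1}, {"dx": 0, "dy": 0, "dz": 0, "wx": 0, "wy": 0, "wz": 0, "fingers": 1}]'

```text
clock: 38.17
eef_pos: [424.7, 119.7, 75.9]
tool_rot: [0.561, 1.571, 0.351]
force: [0.3, 0.1, -1.8]
width: 49.2
```

>>> servo_tool --rows '[{"dx": 0.0007, "dy": 0, "dz": 0, "wx": 0, "wy": 0, "wz": 0, "fingers": 1}, {"dx": 0, "dy": 0, "dz": 0, "wx": 0, "wy": 0, "wz": 0, "fingers": 1}]'

```text
clock: 38.42
eef_pos: [424.7, 119.7, 75.8]
tool_rot: [0.746, 1.57, 0.536]
force: [-1.6, 0.3, 4.5]
width: 49.3
```

>>> servo_tool --rows '[{"dx": -0.0007, "dy": 0, "dz": 0, "wx": 0, "wy": 0, "wz": 0, "fingers": 1}, {"dx": 0, "dy": 0, "dz": 0, "wx": 0, "wy": 0, "wz": 0, "fingers": 0}, {"dx": 0, "dy": 0, "dz": 0, "wx": 0, "wy": 0, "wz": 0, "fingers": 0}, {"dx": 0, "dy": 0, "dz": 0, "wx": 0, "wy": 0, "wz": 0, "fingers": 0}, {"dx": 0, "dy": 0, "dz": 0, "wx": 0, "wy": 0, "wz": 0, "fingers": 0}]'

```text
clock: 39.05
eef_pos: [424.6, 119.7, 75.9]
tool_rot: [-1.199, 1.571, -1.409]
force: [0.2, 0.3, -0.7]
width: 85.5
```

>>> servo_tool --rows '[{"dx": -0.02, "dy": 0, "dz": 0, "wx": 0, "wy": 0, "wz": 0, "fingers": 0}, {"dx": -0.04, "dy": 0, "dz": 0, "wx": 0, "wy": 0, "wz": 0, "fingers": 0}, {"dx": -0.02, "dy": 0, "dz": 0, "wx": 0, "wy": 0, "wz": 0, "fingers": 0}, {"dx": 0, "dy": 0, "dz": 0, "wx": 0, "wy": 0, "wz": 0, "fingers": 0}, {"dx": 0, "dy": 0, "dz": 0, "wx": 0, "wy": 0, "wz": 0, "fingers": 0}]'

```text
clock: 39.67
eef_pos: [424.2, 119.7, 135.4]
tool_rot: [-2.686, 1.57, -2.895]
force: [-0.6, 0.3, -0.5]
width: 85.5
```

Run:
```python
from ov import *
p,R=status()
o,p2,R2=rows(p,R,np.array([562.2,-349.6,110]),Rt(-.9),fing=0,n=15); show(o)
```

```text
t 39.67 tcp [424.2 119.7 135.4] yaw -0.2097 xdown [-7.e-04 -2.e-04 -1.e+00] F [-0.6  0.3 -0.5] w 85.5 q [-0.52  0.51  0.26  2.18 -0.28  0.48 -0.26]
[{"dx":0.0023,"dy":-0.0382,"dz":0.0207,"wx":0.439,"wy":-0,"wz":0,"fingers":0},{"dx":0.0023,"dy":-0.0373,"dz":0.0224,"wx":0.439,"wy":-0,"wz":0,"fingers":0},{"dx":0.0023,"dy":-0.0362,"dz":0.0241,"wx":0.439,"wy":-0,"wz":0,"fingers":0},{"dx":0.0022,"dy":-0.035,"dz":0.0257,"wx":0.439,"wy":-0,"wz":0,"fingers":0},{"dx":0.0023,"dy":-0.0338,"dz":0.0273,"wx":0.439,"wy":-0,"wz":0,"fingers":0}]
[{"dx":0.0022,"dy":-0.0325,"dz":0.0289,"wx":0.439,"wy":-0,"wz":0,"fingers":0},{"dx":0.0023,"dy":-0.0312,"dz":0.0303,"wx":0.439,"wy":-0,"wz":0,"fingers":0},{"dx":0.0022,"dy":-0.0298,"dz":0.0317,"wx":0.439,"wy":-0,"wz":0,"fingers":0},{"dx":0.0023,"dy":-0.0283,"dz":0.0331,"wx":0.439,"wy":-0,"wz":0,"fingers":0},{"dx":0.0022,"dy":-0.0267,"dz":0.0343,"wx":0.439,"wy":-0,"wz":0,"fingers":0}]
[{"dx":0.0023,"dy":-0.0251,"dz":0.0355,"wx":0.439,"wy":-0,"wz":0,"fingers":0},{"dx":0.0022,"dy":-0.0234,"dz":0.0366,"wx":0.439,"wy":-0,"wz":0,"fingers":0},{"dx":0.0023,"dy":-0.0217,"dz":0.0377,"wx":0.439,"wy":-0,"wz":0,"fingers":0},{"dx":0.0022,"dy":-0.02,"dz":0.0386,"wx":0.439,"wy":-0,"wz":0,"fingers":0},{"dx":0.0023,"dy":-0.0182,"dz":0.0395,"wx":0.439,"wy":-0,"wz":0,"fingers":0}]
```

>>> servo_tool --rows '[{"dx": 0.002, "dy": -0.0382, "dz": 0.0207, "wx": 0.439, "wy": 0, "wz": 0, "fingers": 0}, {"dx": 0.002, "dy": -0.0373, "dz": 0.0224, "wx": 0.439, "wy": 0, "wz": 0, "fingers": 0}, {"dx": 0.002, "dy": -0.0362, "dz": 0.0241, "wx": 0.439, "wy": 0, "wz": 0, "fingers": 0}, {"dx": 0.002, "dy": -0.035, "dz": 0.0257, "wx": 0.439, "wy": 0, "wz": 0, "fingers": 0}, {"dx": 0.002, "dy": -0.0338, "dz": 0.0273, "wx": 0.439, "wy": 0, "wz": 0, "fingers": 0}]'

```text
clock: 40.3
eef_pos: [470.1, -37.7, 127.4]
tool_rot: [-2.731, 1.569, 3.111]
force: [-0.2, 0.2, 0.2]
width: 85.5
```

>>> servo_tool --rows '[{"dx": 0.002, "dy": -0.0325, "dz": 0.0289, "wx": 0.439, "wy": 0, "wz": 0, "fingers": 0}, {"dx": 0.002, "dy": -0.0312, "dz": 0.0303, "wx": 0.439, "wy": 0, "wz": 0, "fingers": 0}, {"dx": 0.002, "dy": -0.0298, "dz": 0.0317, "wx": 0.439, "wy": 0, "wz": 0, "fingers": 0}, {"dx": 0.002, "dy": -0.0283, "dz": 0.0331, "wx": 0.439, "wy": 0, "wz": 0, "fingers": 0}, {"dx": 0.002, "dy": -0.0267, "dz": 0.0343, "wx": 0.439, "wy": 0, "wz": 0, "fingers": 0}]'

```text
clock: 40.92
eef_pos: [516.1, -194.0, 119.6]
tool_rot: [-2.858, 1.569, 2.754]
force: [0.8, 0.5, 0.1]
width: 85.6
```

>>> servo_tool --rows '[{"dx": 0.002, "dy": -0.0251, "dz": 0.0355, "wx": 0.439, "wy": 0, "wz": 0, "fingers": 0}, {"dx": 0.002, "dy": -0.0234, "dz": 0.0366, "wx": 0.439, "wy": 0, "wz": 0, "fingers": 0}, {"dx": 0.002, "dy": -0.0217, "dz": 0.0377, "wx": 0.439, "wy": 0, "wz": 0, "fingers": 0}, {"dx": 0.002, "dy": -0.02, "dz": 0.0386, "wx": 0.439, "wy": 0, "wz": 0, "fingers": 0}, {"dx": 0.002, "dy": -0.0182, "dz": 0.0395, "wx": 0.439, "wy": 0, "wz": 0, "fingers": 0}]'

```text
clock: 41.55
eef_pos: [562.0, -350.2, 111.6]
tool_rot: [-2.887, 1.568, 2.495]
force: [0.5, 0.3, 0.3]
width: 85.5
```

>>> servo_tool --rows '[{"dx": 0, "dy": 0, "dz": 0, "wx": 0, "wy": 0, "wz": 0, "fingers": 0.15}, {"dx": 0, "dy": 0, "dz": 0, "wx": 0, "wy": 0, "wz": 0, "fingers": 0.15}, {"dx": 0, "dy": 0, "dz": 0, "wx": 0, "wy": 0, "wz": 0, "fingers": 0.15}, {"dx": 0, "dy": 0, "dz": 0, "wx": 0, "wy": 0, "wz": 0, "fingers": 0.15}]'

```text
clock: 42.05
eef_pos: [562.6, -348.5, 113.4]
tool_rot: [2.488, 1.57, 1.59]
force: [0.1, 0.3, 0.0]
width: 72.9
```

Run:
```python
from ov import *
p,R=status()
I=[((424.5,119.4),82,27,(0,255,0)),((424.5,119.4),82,16.5,(255,255,0)),((424.5,119.4),70,25,(0,0,255)),((424.5,119.4),92,10,(255,0,255))]
for n in("scene","top"):
    im=grab(n);print(n,"small cutter on stand",fitring(n,im,(424.5,119.4),82,16.5,27,5,wo=0),fitring(n,im,(424.5,119.4),82,16.5,27,5,wo=1))
overlay("scene","o20.png",I,(225,200,285,265),7,1.2)
overlay("top","o20t.png",I,(215,205,275,265),7,1.2)
save("scene","s20.png",(310,100,400,190),6)
p,R=status()
o,p2,R2=rows(p,R,np.array([562.2,-349.6,6]),Rt(-.9),fing=.15); show(o)
```

```text
t 42.05 tcp [ 562.6 -348.5  113.4] yaw -0.8982 xdown [-0.e+00  7.e-04 -1.e+00] F [0.1 0.3 0. ] w 72.9 q [ 0.3   0.81  0.38  1.59 -0.38  0.81 -0.07]
scene small cutter on stand (array([426.09044312, 118.73886519]), np.float64(102.53985595703125)) (array([425.72177671, 118.63793497]), np.float64(44.04795455932617))
top small cutter on stand (array([423.61293335, 120.06253652]), np.float64(123.32085418701172)) (array([423.54032663, 119.99096735]), np.float64(62.33997344970703))
t 42.3 tcp [ 562.6 -349.4  113.6] yaw -0.8992 xdown [ 2.e-04 -0.e+00 -1.e+00] F [-0.7 -1.4 -0.4] w 72.4 q [ 0.3   0.81  0.38  1.59 -0.38  0.81 -0.07]
[{"dx":0.0478,"dy":-0.0002,"dz":-0.0001,"wx":0.002,"wy":0.001,"wz":-0.001,"fingers":0.15},{"dx":0.0478,"dy":-0.0002,"dz":-0,"wx":0.002,"wy":0.001,"wz":-0.001,"fingers":0.15},{"dx":0.0478,"dy":-0.0001,"dz":-0,"wx":0.002,"wy":0.001,"wz":-0.001,"fingers":0.15}]
```

View pics/o20.png

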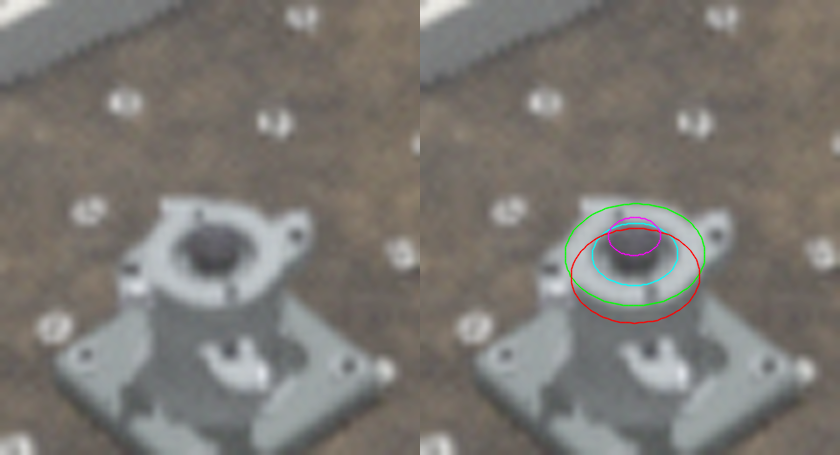

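View pics/o20t.png

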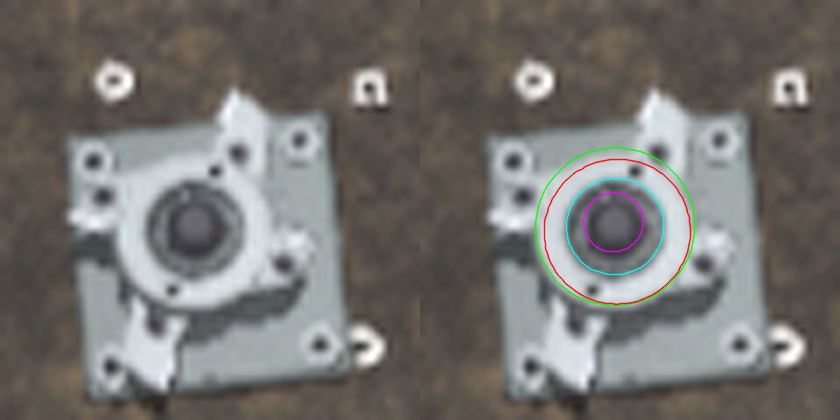

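View pics/s20.png

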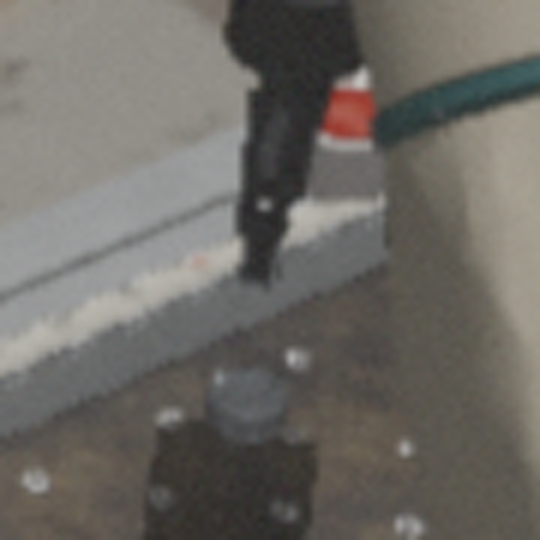

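>>> servo_tool --rows '[{"dx": 0.05, "dy": -0.0003, "dz": -0.0001, "wx": 0, "wy": 0, "wz": 0, "fingers": 0.15}, {"dx": 0.045, "dy": 0, "dz": 0, "wx": 0, "wy": 0, "wz": 0, "fingers": 0.15}, {"dx": 0.03, "dy": 0, "dz": 0, "wx": 0, "wy": 0, "wz": 0, "fingers": 0.15}, {"dx": 0.0185, "dy": 0, "dz": 0, "wx": 0, "wy": 0, "wz": 0, "fingers": 0.15}, {"dx": 0, "dy": 0, "dz": 0, "wx": 0, "wy": 0, "wz": 0, "fingers": 0.15}]'

```text
clock: 42.92
eef_pos: [562.0, -349.6, 5.2]
tool_rot: [-2.776, 1.57, 2.608]
force: [-0.5, 0.1, 0.2]
width: 72.5
```

>>> servo_tool --rows '[{"dx": 0, "dy": 0, "dz": 0, "wx": 0, "wy": 0, "wz": 0, "fingers": 0.35}, {"dx": 0, "dy": 0, "dz": 0, "wx": 0, "wy": 0, "wz": 0, "fingers": 0.35}, {"dx": 0, "dy": 0, "dz": 0, "wx": 0, "wy": 0, "wz": 0, "fingers": 0.35}]'

```text
clock: 43.3
eef_pos: [562.7, -349.9, 6.6]
tool_rot: [0.415, 1.57, -0.484]
force: [0.3, -0.6, 0.2]
width: 55.4
```

>>> servo_tool --rows '[{"dx": 0, "dy": 0, "dz": 0, "wx": 0, "wy": 0, "wz": 0, "fingers": 1}, {"dx": 0, "dy": 0, "dz": 0, "wx": 0, "wy": 0, "wz": 0, "fingers": 1}, {"dx": 0, "dy": 0, "dz": 0, "wx": 0, "wy": 0, "wz": 0, "fingers": 1}, {"dx": 0, "dy": 0, "dz": 0, "wx": 0, "wy": 0, "wz": 0, "fingers": 1}]'

```text
clock: 43.8
eef_pos: [562.7, -350.0, 6.6]
tool_rot: [0.446, 1.57, -0.453]
force: [0.1, -0.1, 5.3]
width: 39.0
```

Run:
```python
from ov import *
p,R=status()
overlay("scene","o21.png",[((562.2,-349.6),20,21,(0,255,0)),((562.2,-349.6),0,21,(255,255,0))],(320,125,385,195),6,1.6)
p,R=status()
p[2]=140
o,p2,R2=rows(p,R,np.array([424.5,119.4,140]),Rt(-.9),fing=1,n=15); show(o)
```

```text
t 43.8 tcp [ 562.7 -350.     6.6] yaw -0.8995 xdown [ 1.e-03 -5.e-04 -1.e+00] F [ 0.1 -0.1  5.3] w 39.0 q [ 0.34  0.95  0.31  1.62 -0.44  0.63 -0.02]
t 43.85 tcp [ 562.7 -350.     6.7] yaw -0.8994 xdown [ 1.1e-03 -5.0e-04 -1.0e+00] F [-0.4 -0.6  5.6] w 39.6 q [ 0.34  0.95  0.31  1.62 -0.44  0.63 -0.02]
[{"dx":-0,"dy":0.0163,"dz":-0.0403,"wx":0,"wy":0.001,"wz":-0,"fingers":1},{"dx":-0,"dy":0.0163,"dz":-0.0403,"wx":0,"wy":0.001,"wz":-0,"fingers":1},{"dx":-0,"dy":0.0163,"dz":-0.0403,"wx":0,"wy":0.001,"wz":-0,"fingers":1},{"dx":-0,"dy":0.0163,"dz":-0.0403,"wx":0,"wy":0.001,"wz":-0,"fingers":1},{"dx":-0,"dy":0.0163,"dz":-0.0403,"wx":0,"wy":0.001,"wz":-0,"fingers":1}]
[{"dx":-0,"dy":0.0164,"dz":-0.0403,"wx":0,"wy":0.001,"wz":-0,"fingers":1},{"dx":-0,"dy":0.0163,"dz":-0.0403,"wx":0,"wy":0.001,"wz":-0,"fingers":1},{"dx":-0,"dy":0.0164,"dz":-0.0403,"wx":0,"wy":0.001,"wz":-0,"fingers":1},{"dx":-0,"dy":0.0163,"dz":-0.0403,"wx":0,"wy":0.001,"wz":-0,"fingers":1},{"dx":-0,"dy":0.0164,"dz":-0.0403,"wx":0,"wy":0.001,"wz":-0,"fingers":1}]
[{"dx":-0,"dy":0.0163,"dz":-0.0403,"wx":0,"wy":0.001,"wz":-0,"fingers":1},{"dx":-0,"dy":0.0164,"dz":-0.0403,"wx":0,"wy":0.001,"wz":-0,"fingers":1},{"dx":-0,"dy":0.0163,"dz":-0.0403,"wx":0,"wy":0.001,"wz":-0,"fingers":1},{"dx":-0,"dy":0.0164,"dz":-0.0404,"wx":0,"wy":0.001,"wz":-0,"fingers":1},{"dx":-0.0001,"dy":0.0163,"dz":-0.0403,"wx":0,"wy":0.001,"wz":-0,"fingers":1}]
```

View pics/o21.png

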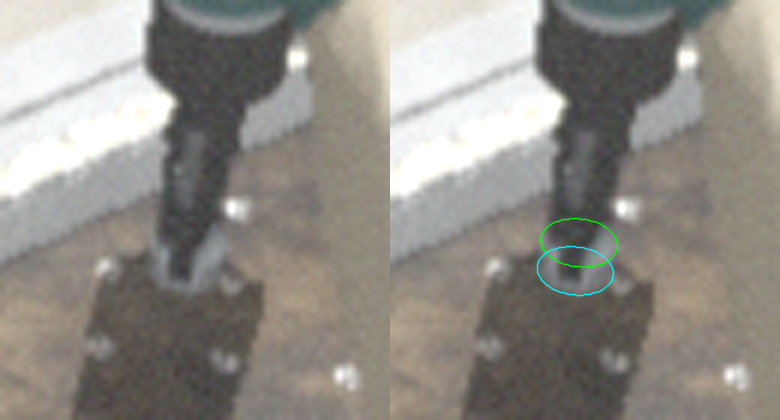

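>>> servo_tool --rows '[{"dx": -0.01, "dy": 0, "dz": 0, "wx": 0, "wy": 0, "wz": 0, "fingers": 1}, {"dx": -0.03, "dy": 0, "dz": 0, "wx": 0, "wy": 0, "wz": 0, "fingers": 1}, {"dx": -0.05, "dy": 0, "dz": 0, "wx": 0, "wy": 0, "wz": 0, "fingers": 1}, {"dx": -0.05, "dy": 0, "dz": 0, "wx": 0, "wy": 0, "wz": 0, "fingers": 1}, {"dx": -0.038, "dy": 0, "dz": 0, "wx": 0, "wy": 0, "wz": 0, "fingers": 1}]'

```text
clock: 44.48
eef_pos: [562.7, -350.2, 142.5]
tool_rot: [0.313, 1.568, -0.587]
force: [0.7, 0.4, -1.5]
width: 39.4
```

>>> servo_tool --rows '[{"dx": 0, "dy": 0.0163, "dz": -0.0403, "wx": 0, "wy": 0, "wz": 0, "fingers": 1}, {"dx": 0, "dy": 0.0163, "dz": -0.0403, "wx": 0, "wy": 0, "wz": 0, "fingers": 1}, {"dx": 0, "dy": 0.0163, "dz": -0.0403, "wx": 0, "wy": 0, "wz": 0, "fingers": 1}, {"dx": 0, "dy": 0.0163, "dz": -0.0403, "wx": 0, "wy": 0, "wz": 0, "fingers": 1}, {"dx": 0, "dy": 0.0163, "dz": -0.0403, "wx": 0, "wy": 0, "wz": 0, "fingers": 1}]'

```text
clock: 45.1
eef_pos: [516.1, -192.5, 140.7]
tool_rot: [0.801, 1.569, -0.098]
force: [-0.2, 0.4, -0.9]
width: 39.2
```

>>> servo_tool --rows '[{"dx": 0, "dy": 0.0164, "dz": -0.0403, "wx": 0, "wy": 0, "wz": 0, "fingers": 1}, {"dx": 0, "dy": 0.0164, "dz": -0.0403, "wx": 0, "wy": 0, "wz": 0, "fingers": 1}, {"dx": 0, "dy": 0.0164, "dz": -0.0403, "wx": 0, "wy": 0, "wz": 0, "fingers": 1}, {"dx": 0, "dy": 0.0164, "dz": -0.0403, "wx": 0, "wy": 0, "wz": 0, "fingers": 1}, {"dx": 0, "dy": 0.0163, "dz": -0.0403, "wx": 0, "wy": 0, "wz": 0, "fingers": 1}]'

```text
clock: 45.72
eef_pos: [470.4, -35.8, 140.6]
tool_rot: [1.148, 1.569, 0.248]
force: [-0.1, -0.1, -1.3]
width: 39.4
```

>>> servo_tool --rows '[{"dx": 0, "dy": 0.0163, "dz": -0.0403, "wx": 0, "wy": 0, "wz": 0, "fingers": 1}, {"dx": 0, "dy": 0.0164, "dz": -0.0403, "wx": 0, "wy": 0, "wz": 0, "fingers": 1}, {"dx": 0, "dy": 0.0163, "dz": -0.0403, "wx": 0, "wy": 0, "wz": 0, "fingers": 1}, {"dx": 0, "dy": 0.0164, "dz": -0.0403, "wx": 0, "wy": 0, "wz": 0, "fingers": 1}, {"dx": 0, "dy": 0.0163, "dz": -0.0403, "wx": 0, "wy": 0, "wz": 0, "fingers": 1}]'

```text
clock: 46.35
eef_pos: [424.4, 120.8, 140.5]
tool_rot: [1.513, 1.569, 0.613]
force: [0.2, -0.4, -1.4]
width: 39.3
```

>>> servo_tool --rows '[{"dx": 0, "dy": 0, "dz": 0, "wx": 0, "wy": 0, "wz": 0, "fingers": 1}, {"dx": 0, "dy": 0, "dz": 0, "wx": 0, "wy": 0, "wz": 0, "fingers": 1}, {"dx": 0, "dy": 0, "dz": 0, "wx": 0, "wy": 0, "wz": 0, "fingers": 1}, {"dx": 0, "dy": 0, "dz": 0, "wx": 0, "wy": 0, "wz": 0, "fingers": 1}, {"dx": 0, "dy": 0, "dz": 0, "wx": 0, "wy": 0, "wz": 0, "fingers": 1}]'

```text
clock: 46.98
eef_pos: [424.3, 119.2, 139.3]
tool_rot: [-0.008, 1.571, -0.908]
force: [-0.1, -0.4, -1.5]
width: 39.4
```

Run:
```python
from ov import *
p,R=status()
c=p[:2];z=p[2]-6.6
x0,y0=(proj("scene",[c[0],c[1],z])[0]).astype(int)
overlay("scene","o22.png",[(c,z+20,21,(0,255,0)),(c,z+20,12.5,(255,255,0)),(c,z,21,(0,0,255)),((424.5,119.4),92,10,(255,0,255))],(x0-30,y0-35,x0+30,y0+35),7,1.5)
p,R=status()
o,p2,R2=rows(p,R,np.array([424.5,119.4,104]),Rt(-.9),fing=1,n=4); show(o)
```

```text
t 46.98 tcp [424.3 119.2 139.3] yaw -0.9005 xdown [ 1.e-04 -1.e-04 -1.e+00] F [-0.1 -0.4 -1.5] w 39.4 q [-0.65  0.53  0.45  2.18 -0.47  0.52 -0.75]
t 47.02 tcp [424.3 119.3 139.3] yaw -0.9002 xdown [-1.e-04 -1.e-04 -1.e+00] F [ 0.1 -0.4 -1.7] w 39.2 q [-0.65  0.53  0.45  2.18 -0.47  0.52 -0.75]
[{"dx":0.0118,"dy":0.0001,"dz":0,"wx":-0.001,"wy":0,"wz":0,"fingers":1},{"dx":0.0117,"dy":0.0001,"dz":0,"wx":-0.001,"wy":0,"wz":0,"fingers":1},{"dx":0.0118,"dy":0.0001,"dz":0,"wx":-0.001,"wy":0,"wz":0,"fingers":1},{"dx":0.0117,"dy":0.0001,"dz":0.0001,"wx":-0.001,"wy":0,"wz":0,"fingers":1}]
```

View pics/o22.png

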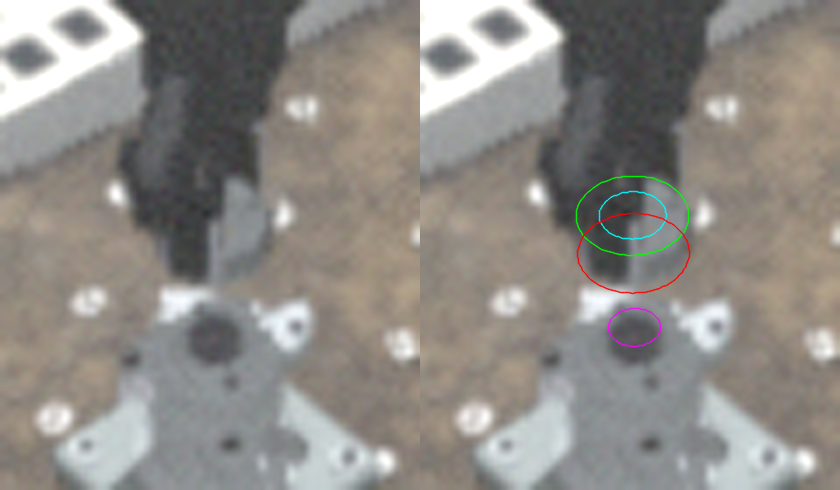

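>>> servo_tool --rows '[{"dx": 0.015, "dy": 0.0003, "dz": 0, "wx": 0, "wy": 0, "wz": 0, "fingers": 1}, {"dx": 0.015, "dy": 0, "dz": 0, "wx": 0, "wy": 0, "wz": 0, "fingers": 1}, {"dx": 0.01, "dy": 0, "dz": 0, "wx": 0, "wy": 0, "wz": 0, "fingers": 1}, {"dx": 0.008, "dy": 0, "dz": 0, "wx": 0, "wy": 0, "wz": 0, "fingers": 1}, {"dx": 0, "dy": 0, "dz": 0, "wx": 0, "wy": 0, "wz": 0, "fingers": 1}]'

```text
clock: 47.65
eef_pos: [424.1, 119.6, 102.8]
tool_rot: [-1.933, 1.57, -2.832]
force: [0.1, 0.5, -1.6]
width: 39.4
```

>>> servo_tool --rows '[{"dx": 0.003, "dy": 0, "dz": 0, "wx": 0, "wy": 0, "wz": 0, "fingers": 1}, {"dx": 0.003, "dy": 0, "dz": 0, "wx": 0, "wy": 0, "wz": 0, "fingers": 1}, {"dx": 0, "dy": 0, "dz": 0, "wx": 0, "wy": 0, "wz": 0, "fingers": 1}]'

```text
clock: 48.02
eef_pos: [424.3, 119.8, 98.8]
tool_rot: [2.227, 1.571, 1.328]
force: [-0.8, -0.4, -1.3]
width: 39.4
```

>>> servo_tool --rows '[{"dx": 0.002, "dy": 0, "dz": 0, "wx": 0, "wy": 0, "wz": 0, "fingers": 1}, {"dx": 0, "dy": 0, "dz": 0, "wx": 0, "wy": 0, "wz": 0, "fingers": 1}]'

```text
clock: 48.28
eef_pos: [424.3, 119.8, 97.3]
tool_rot: [2.174, 1.571, 1.274]
force: [-0.3, 0.4, -0.7]
width: 39.2
```

>>> servo_tool --rows '[{"dx": 0.003, "dy": 0, "dz": 0, "wx": 0, "wy": 0, "wz": 0, "fingers": 1}, {"dx": 0, "dy": 0, "dz": 0, "wx": 0, "wy": 0, "wz": 0, "fingers": 1}]'

```text
clock: 48.52
eef_pos: [424.3, 119.8, 94.9]
tool_rot: [-1.912, 1.571, -2.812]
force: [-0.6, 0.1, -0.9]
width: 39.1
```

>>> servo_tool --rows '[{"dx": 0.003, "dy": 0, "dz": 0, "wx": 0, "wy": 0, "wz": 0, "fingers": 1}, {"dx": 0, "dy": 0, "dz": 0, "wx": 0, "wy": 0, "wz": 0, "fingers": 1}]'

```text
clock: 48.78
eef_pos: [424.3, 119.8, 92.7]
tool_rot: [-1.91, 1.571, -2.809]
force: [-0.5, 0.3, -1.3]
width: 39.4
```

>>> servo_tool --rows '[{"dx": 0.002, "dy": 0, "dz": 0, "wx": 0, "wy": 0, "wz": 0, "fingers": 1}, {"dx": 0, "dy": 0, "dz": 0, "wx": 0, "wy": 0, "wz": 0, "fingers": 1}]'

```text
clock: 49.02
eef_pos: [424.3, 119.8, 91.2]
tool_rot: [-2.015, 1.571, -2.914]
force: [-0.1, 0.1, -0.5]
width: 39.3
```

Collar is over the nose with no contact; seat expected at TCP 88.6.

>>> servo_tool --rows '[{"dx": 0.002, "dy": 0, "dz": 0, "wx": 0, "wy": 0, "wz": 0, "fingers": 1}, {"dx": 0, "dy": 0, "dz": 0, "wx": 0, "wy": 0, "wz": 0, "fingers": 1}]'

```text
clock: 49.28
eef_pos: [424.3, 119.8, 89.7]
tool_rot: [-2.234, 1.571, -3.134]
force: [0.2, 0.2, -0.9]
width: 39.3
```

>>> servo_tool --rows '[{"dx": 0.0013, "dy": 0, "dz": 0, "wx": 0, "wy": 0, "wz": 0, "fingers": 1}, {"dx": 0, "dy": 0, "dz": 0, "wx": 0, "wy": 0, "wz": 0, "fingers": 1}]'

```text
clock: 49.52
eef_pos: [424.3, 119.8, 88.7]
tool_rot: [-1.917, 1.571, -2.816]
force: [-0.1, 0.2, -1.3]
width: 39.3
```

>>> servo_tool --rows '[{"dx": 0.0007, "dy": 0, "dz": 0, "wx": 0, "wy": 0, "wz": 0, "fingers": 1}, {"dx": 0, "dy": 0, "dz": 0, "wx": 0, "wy": 0, "wz": 0, "fingers": 1}]'

```text
clock: 49.78
eef_pos: [424.4, 119.8, 88.6]
tool_rot: [1.79, 1.57, 0.89]
force: [-0.9, -0.2, 4.4]
width: 39.4
```

Seated. Release, rise, and retreat to the right for a last look.

>>> servo_tool --rows '[{"dx": -0.0006, "dy": 0, "dz": 0, "wx": 0, "wy": 0, "wz": 0, "fingers": 1}, {"dx": 0, "dy": 0, "dz": 0, "wx": 0, "wy": 0, "wz": 0, "fingers": 0}, {"dx": 0, "dy": 0, "dz": 0, "wx": 0, "wy": 0, "wz": 0, "fingers": 0}, {"dx": 0, "dy": 0, "dz": 0, "wx": 0, "wy": 0, "wz": 0, "fingers": 0}, {"dx": 0, "dy": 0, "dz": 0, "wx": 0, "wy": 0, "wz": 0, "fingers": 0}]'

```text
clock: 50.4
eef_pos: [424.4, 119.8, 88.7]
tool_rot: [0.903, 1.571, 0.004]
force: [-0.4, -0.4, 0.2]
width: 85.3
```

>>> servo_tool --rows '[{"dx": -0.02, "dy": 0, "dz": 0, "wx": 0, "wy": 0, "wz": 0, "fingers": 0}, {"dx": -0.04, "dy": 0, "dz": 0, "wx": 0, "wy": 0, "wz": 0, "fingers": 0}, {"dx": -0.02, "dy": 0, "dz": 0, "wx": 0, "wy": 0, "wz": 0, "fingers": 0}, {"dx": 0, "dy": -0.0163, "dz": 0.0403, "wx": 0, "wy": 0, "wz": 0, "fingers": 0}, {"dx": 0, "dy": -0.0163, "dz": 0.0403, "wx": 0, "wy": 0, "wz": 0, "fingers": 0}]'

```text
clock: 51.02
eef_pos: [443.1, 57.0, 149.0]
tool_rot: [1.223, 1.57, 0.326]
force: [-0.4, -0.3, 0.0]
width: 85.6
```

>>> servo_tool --rows '[{"dx": 0, "dy": -0.0163, "dz": 0.0403, "wx": 0, "wy": 0, "wz": 0, "fingers": 0}, {"dx": 0, "dy": -0.0163, "dz": 0.0403, "wx": 0, "wy": 0, "wz": 0, "fingers": 0}, {"dx": 0, "dy": -0.0163, "dz": 0.0403, "wx": 0, "wy": 0, "wz": 0, "fingers": 0}, {"dx": 0, "dy": -0.0163, "dz": 0.0403, "wx": 0, "wy": 0, "wz": 0, "fingers": 0}, {"dx": 0, "dy": -0.0163, "dz": 0.0403, "wx": 0, "wy": 0, "wz": 0, "fingers": 0}]'

```text
clock: 51.65
eef_pos: [489.1, -100.1, 148.7]
tool_rot: [-3.138, 1.571, 2.246]
force: [0.1, 0.9, -0.0]
width: 85.6
```

>>> servo_tool --rows '[{"dx": 0, "dy": -0.0163, "dz": 0.0403, "wx": 0, "wy": 0, "wz": 0, "fingers": 0}, {"dx": 0, "dy": -0.0163, "dz": 0.0403, "wx": 0, "wy": 0, "wz": 0, "fingers": 0}, {"dx": 0, "dy": 0, "dz": 0, "wx": 0, "wy": 0, "wz": 0, "fingers": 0}, {"dx": 0, "dy": 0, "dz": 0, "wx": 0, "wy": 0, "wz": 0, "fingers": 0}, {"dx": 0, "dy": 0, "dz": 0, "wx": 0, "wy": 0, "wz": 0, "fingers": 0}]'

```text
clock: 52.28
eef_pos: [507.2, -160.2, 148.6]
tool_rot: [3.02, 1.57, 2.122]
force: [1.0, -0.4, -0.4]
width: 85.4
```

Run:
```python
from ov import *
p,R=status()
I=[((424.5,119.4),102,21,(0,255,0)),((424.5,119.4),102,12.5,(255,255,0)),((424.5,119.4),82,27,(0,0,255))]
overlay("scene","o23.png",I,(225,190,285,265),6.6 and 6,1.2)
overlay("top","o23t.png",I,(215,205,275,265),7,1.2)
for n in("scene","top"):
    im=grab(n);print(n,"collar",fitring(n,im,(424.5,119.4),102,12.5,21,5,wo=0),fitring(n,im,(424.5,119.4),102,12.5,21,5,wo=1))
    a=cv2.imread(f"pics/{n}_raw.png",0).astype(float)
    print([(k,np.abs(im-a)[b[1]:b[3],b[0]:b[2]].mean().round(1)) for k,b in (("tape/key",(115,200,190,272) if n=="top" else (140,262,230,305)),)])
```

```text
t 52.27 tcp [ 507.2 -160.2  148.6] yaw -0.8977 xdown [-6.e-04  1.e-03 -1.e+00] F [ 1.  -0.4 -0.4] w 85.4 q [-0.03  0.61  0.43  1.94 -0.39  0.67 -0.25]
scene collar (array([424.93546295, 119.48761978]), np.float64(100.50340270996094)) (array([425.12325272, 119.56022022]), np.float64(48.03059387207031))
[('tape/key', np.float64(7.0))]
top collar (array([423.4541248 , 119.61311394]), np.float64(129.83145141601562)) (array([423.786401  , 120.10438871]), np.float64(61.305755615234375))
[('tape/key', np.float64(6.8))]
```

View pics/o23.png

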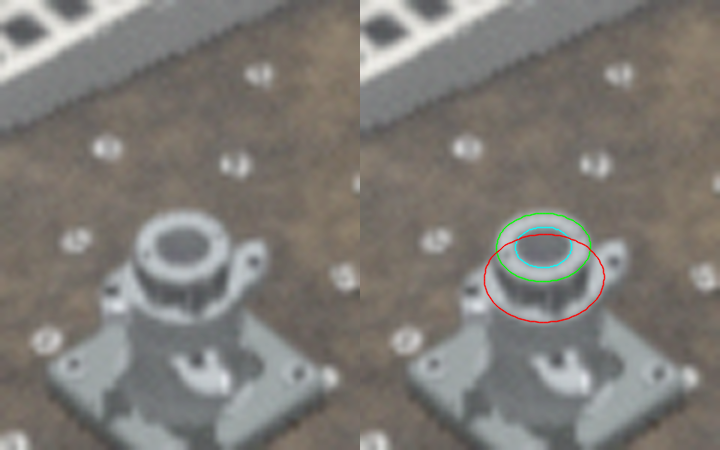

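View pics/o23t.png

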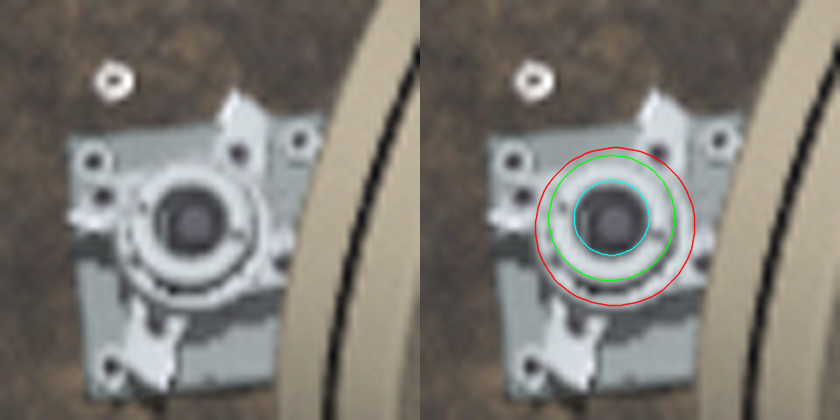

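```bash
python3 -c "
from cell import ctrl
print(ctrl.finish_job())"
```

```text
the job is handed in; nothing more can be done
None
```

The tongue-cutting set is made up on the arbor in the order asked: thick spacer, large cutter, thin spacer, small cutter, then the clamping collar on the nose. I lowered each piece in small steps until the wrist force showed contact, and let it go only then. The job was handed in at about 52 s of the 128 s allowed, with the gripper open and well clear of the stand.

- **Seating:** each piece made contact within about 0.2 mm of the expected height of the piece below (30, 48, 60, 70 and 82 mm). The outlines of all the pieces matched level, fully home positions in the camera pictures. In the last pictures the collar's top sits at 102 mm, centred on the arbor to within about 1 mm.
- **Forces:** the highest wrist force I read was about 23 N, when the thick spacer was seated. There was no sign of rubbing on the way down.
- **Tape measure and hex key:** in both cameras the area around them differed from the first pictures by about 7 grey levels on average, which I put down to picture noise. I did not measure their positions separately, but the arm never worked on that side of the stand.
- **Readings that disagreed:**
  - The finger opening read 3 to 5 mm less than the true diameter on every grip, though each piece was held level.
  - The two cameras' estimates differed by up to 2 mm, so I used their average.

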